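Close the child-resistant caps and set the medicine bottles in their places

ROBOT

A 6-joint arm with a two-finger parallel gripper is mounted at the origin on the work surface. World frame = base frame: x ahead of the robot, y to its left, z up, the work surface at z = 0. Lengths are in m, angles in rad, forces in N, time in s.
With the tool pointing down it reaches from about 0.275 to 0.975 m from the base axis. Payload 8.4 kg.
Tool frame: the origin (TCP) lies midway between the tips of the shut fingers; the grasp point (between the pads) lies 19 mm behind it; z points along the fingers, y is the direction in which the jaws open and shut (so a half turn about z gives the same grasp; the last joint's range is limited). The gripper opens to 92 mm and grips with 3 to 60 N. Pads are 20 mm wide; open, the fingers measure 128 mm over their backs; the gripper's body (75 mm by 189 mm) begins 69 mm behind the grasp point.
Start: joints at [-1.349, 0.353, 1.633, -0, 1.155, -0.002], TCP at [0.139, -0.609, 0.215] pointing down, gripper open.
Joint ranges: [-2.63, 2.63], [-0.92, 2.1], [0.06, 2.66], [-1.3, 4.44], [0, 2.69], [-3.02, 3.02]. Speed limits (rad/s): [2.22, 2.22, 2.79, 3.14, 3.14, 3.14].

INTERFACE

Orientations are given as a rotation vector (axis times angle).
In Python, from plant import robot, eyes, look_for, masks_of gives the robot as it stands. The module is installed in compiled form; this text tells all that it offers.
- The arm moves only by the tool play_rows, never from a script. Its argument "plan" is one flat list of numbers, 7 for each row, row after row: the shift along the tool's x, y, z as a fraction of full scale, then the turn, a rotation vector about the tool's x, y, z as a fraction of full scale, then the gripper's target within -1 to 1 (shut at 1, half-way at 0, fully open at -1). In form: [x, y, z, wx, wy, wz, grip, x, y, z, wx, wy, wz, grip, ...]. A call has 1 to 12 rows; each row is the pose to reach, as a shift and turn from the pose commanded when the call began, along the tool's axes at that moment; what a row does not reach only later rows make up. Full scale, the value 1, is 200 mm for a shift and 45 degrees for a turn. A row lasts 1/12 s, in which the tool goes at most 41.7 mm and 7.16 degrees, less where a joint would pass 70% of its speed; a pose out of reach is approached as far as the arm can. A call with a number of a shift or a turn outside -1 to 1 is refused whole. A call with a gripper value outside its range is refused whole. The fingers move at their own pace and stop on an object; "force" is the grip in N (left out, the last holds). Time passes only in rows, so rows that repeat a pose let the fingers close. It gives the time, the measured TCP pose, the force and the opening at its end, in the units of the state.
- robot.observe(): the state, without advancing time (a new reading comes with each control period).
- eyes.capture(name): name is "scene" or "side" or "wrist"; returns (picture, depth): 384x512x3 uint8, red, green, blue; 384x512 float32, m along the optical axis (not along the pixel's ray), 0 where there is no reading.
- eyes.get_calibration(name): a dict with "mtx" (3x3 intrinsics, pixels), "extrinsics" (4x4, takes a point from camera to world coordinates). Camera axes: x right, y down, z forward; pixel columns grow to the right and rows downward; lengths in m; the calibration is good to about 2 mm. A picture is of the moment at which its call begins: read the wrist's pose just before it. get_calibration takes no time and is no camera call; for the wrist camera it gives the pose at the moment of the call.
- robot.job_done(): hands the job in, once; it reports no verdict.
Trained networks look in the newest picture that a camera, given by its name, has taken for a name from the list of things; names that differ only in an ending like _2 or _b are one class to them, and where a whole thing is asked for, a point or a joint stands for the part that bears it (a point fixed in the world has none). Each returns a list of dicts, best first, with "p" (0 to 1); they miss things now and then, are a little off and sometimes report something else, mostly with a low value. They report only what shows in the picture. A call takes as long as a camera call. They do not tell look-alikes from the thing itself.
- look_for(camera, thing): "box" ([left, top, right, bottom] in pixels, round what is visible of it).
- masks_of(camera, thing): "mask" (384x512 bool, what is visible of it) and "box" ([left, top, right, bottom] in pixels, round what is visible of it).
The state is a dict: "clock": time; "joint_pos": joint angles; "qvel": joint speeds; "tau": joint torques, N m; "eef_pos": TCP position; "eef_rot": TCP orientation; "wrist_force": force on the tool from outside, world axes, zero at the start; "ft_torque": the same for the moment, N m; "width": finger opening in m.
Only numpy, scipy, OpenCV 4.12 (cv2) and the standard library are available. Lean on these libraries where they do the work, as an engineer would, in place of code of your own. Each camera call takes 0.05 s, during which the arm holds its last target.

TASK

The session is over: fully close the child-resistant cap of every medicine bottle on the table (push down while turning clockwise until it stops; turning alone only slips), and stand the squat round bottle midway between the two steel drums, the square one off the left-hand end of the kidney dish in line with its length, and the tall round one squarely behind the cotton box, off the middle of its long far side, these two with a gap of about 30 mm. Stand the steel cup upright in the middle of the kidney dish; a bottle may be missing, and everything else stays as it is.

Things in the scene. Friction and masses are not known exactly. Their poses are not given: they have to be found in the camera images.
- squat_mid (a point): centre of the squat round amber bottle, half-way up its 112 mm (so 56 mm above its underside); body 72 mm across, about 0.33 kg. z is its upright axis. The cap is a white ribbed cylinder 48 mm across; its top is 112 mm above the table and its side can be gripped from 112 mm down to 88 mm. Under it sits a fixed-height grey collar with a small tab; the bottle's shoulder has a like tab.
- square_mid (a point): centre of the square amber bottle, half-way up its 122 mm (61 mm above its underside); body 60 x 60 mm, sides along its x and y, about 0.33 kg. The cap is a white ribbed cylinder 48 mm across; its top is 122 mm above the table and its side can be gripped from 122 mm down to 98 mm. Under it sits a fixed-height grey collar with a small tab; the bottle's shoulder has a like tab.
- tall_mid (a point): centre of the tall round amber bottle, half-way up its 140 mm (70 mm above its underside); body 58 mm across, about 0.33 kg. The cap is a white ribbed cylinder 48 mm across; its top is 140 mm above the table and its side can be gripped from 140 mm down to 116 mm. Under it sits a fixed-height grey collar with a small tab; the bottle's shoulder has a like tab.
- cap_squat (a joint): how far the grey collar of the squat bottle's cap is undone, rad: 0 = shut (hard stop, tabs meet), starts 3.2 to 4.6, at most 5; falls as the cap is turned clockwise from above. The white shell spins freely on it unless pressed 3.5 mm down (6 N); at 12 to 20 N in all it turns the collar (0.03 Nm), slipping harmlessly at the stop. Let go, it springs up. No value if no such bottle.
- cap_square (a joint): how far the grey collar of the square bottle's cap is undone, rad: 0 = shut (hard stop, tabs meet), starts 3.2 to 4.6, at most 5; falls as the cap is turned clockwise from above. The white shell spins freely on it unless pressed 3.5 mm down (6 N); at 12 to 20 N in all it turns the collar (0.03 Nm), slipping harmlessly at the stop. Let go, it springs up. No value if no such bottle.
- cap_tall (a joint): how far the grey collar of the tall bottle's cap is undone, rad: 0 = shut (hard stop, tabs meet), starts 3.2 to 4.6, at most 5; falls as the cap is turned clockwise from above. The white shell spins freely on it unless pressed 3.5 mm down (6 N); at 12 to 20 N in all it turns the collar (0.03 Nm), slipping harmlessly at the stop. Let go, it springs up. No value if no such bottle.
- cup_mid (a point): centre of the open steel cup, half-way up its 75 mm (37.5 mm above its underside); 56 mm across at the rim, a little narrower at the foot, 0.12 kg
- dish: steel kidney dish, fixed, 36 mm high with the rim, floor 3 mm thick; origin under the middle of its floor. About 185 mm long along its y (its left-hand end, seen from the robot, is +y, about 92 mm from the origin), 90 mm wide along x; its hollow side faces -x (the robot)
- drums: two lidded round steel drums, fixed, each 84 mm across and 70 mm high, 200 mm apart centre to centre along this frame's y; origin on the table midway between them
- cotton: low cardboard box of cotton wool, fixed, 70 mm along its x, 130 mm along its y, 62 mm high; origin at the centre of its underside; +x is its rear side, away from the robot
- tape: bystander: roll of white tape lying flat, 64 mm across, 25 mm high
- dropper: bystander: small amber bottle 34 mm across, 65 mm high
- swabs: bystander: flat pack of swabs 70 x 100 x 30 mm
- salve: bystander: white jar 60 mm across, 45 mm high
Mind the look-alikes: they are no part of the job. Leave any green, pink or purple look-alike of the part that bears squat_mid alone.

How it is judged:
By the outcome, as a careful person would: the job done as asked, in the order asked, and still so for the second after the job is handed in, with the robot touching nothing.
Of squat, square, tall only 2 to 3 are there at a start; the rules pass over those that are not, and their reading is None.
At some moment in a run one of squat, square may be knocked a few centimetres aside while the robot is not near it.
It also fails if it takes over 210 s, if anything falls off the work surface, if the arm or the gripper's body presses on something with over 40 N, if the wrist force passes 120 N, or if a joint passes its speed limit or range.

## Working session

There is one attempt and no reset: what is moved stays moved. The work goes in short steps, Python scripts to look and compute and a tool call to move; the robot and the scene stay as the last step left them, time stands still between calls to the robot, and variables do not carry over. Pictures are saved under pics/ and viewed, and the job is handed in when it is done.

Besides the shell and the picture viewer there is one more tool, called after "Emit:" as name(argument=value, ...) on one line, values as JSON. play_rows: Moves the arm, as the interface text tells. Shift numbers are shares of 200 mm and turn numbers shares of 45 degrees, none past 1 either way. Its arguments: {"type":"object","properties":{"plan":{"type":"array","items":{"type":"number"}},"force":{"type":"number"}},"required":["plan"]}

```bash
ls; mkdir -p pics; python3 - <<'E'
from plant import robot, eyes
import cv2, numpy as np
print(robot.observe())
for n in ["scene","side","wrist"]:
    p,d=eyes.capture(n); cv2.imwrite(f"pics/{n}0.png",cv2.cvtColor(p,cv2.COLOR_RGB2BGR)); np.save(f"pics/{n}0.npy",d)
    c=eyes.get_calibration(n); print(n,c["mtx"].tolist(),np.round(c["extrinsics"],3).tolist())
E
```

```text
pics
{'clock': 0.0, 'joint_pos': array([-1.34940125e+00,  3.53593846e-01,  1.63410100e+00,  2.72682423e-05,
        1.15520848e+00, -2.40698117e-03]), 'qvel': array([ 0.00011478, -0.0005025 , -0.00224199, -0.00072575,  0.00041198,
        0.00164455]), 'tau': array([-1.41747740e-03, -5.93850303e+01, -3.34217978e+01,  6.95527880e-02,
        2.33988423e-02, -1.12044572e-04]), 'eef_pos': array([ 0.13861111, -0.6089458 ,  0.21391179]), 'eef_rot': array([-3.12064845e+00, -3.50651243e-01,  1.85957837e-04]), 'wrist_force': array([ 0.00339248, -0.05438779,  0.29797687]), 'ft_torque': array([ 0.02149489,  0.00075219, -0.02551616]), 'width': 0.09210375930986718}
scene [[390.21751672332465, 0.0, 253.65967419844554], [0.0, 390.21751672332465, 196.28261436107965], [0.0, 0.0, 1.0]] [[0.753, 0.382, -0.535, 1.164], [0.658, -0.424, 0.622, -0.79], [0.011, -0.821, -0.571, 0.832], [0.0, 0.0, 0.0, 1.0]]
side [[410.97333829106515, 0.0, 261.4971964997662], [0.0, 410.97333829106515, 183.25823449462172], [0.0, 0.0, 1.0]] [[0.971, -0.152, 0.184, 0.309], [-0.238, -0.537, 0.809, -0.869], [-0.024, -0.83, -0.558, 0.697], [0.0, 0.0, 0.0, 1.0]]
wrist [[330.45275921961235, 0.0, 251.74728466461605], [0.0, 330.45275921961235, 193.90669494358832], [0.0, 0.0, 1.0]] [[0.223, -0.937, -0.27, 0.215], [-0.975, -0.214, -0.06, -0.592], [-0.001, 0.277, -0.961, 0.384], [0.0, 0.0, 0.0, 1.0]]
```

View pics/scene0.png

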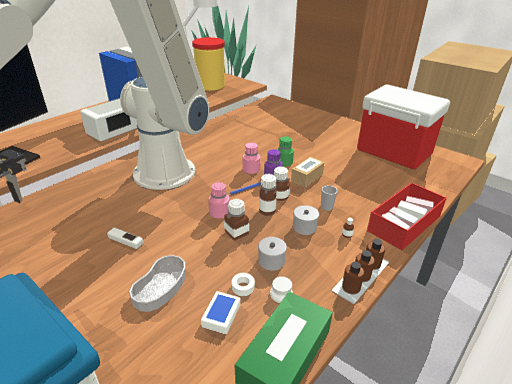

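View pics/side0.png

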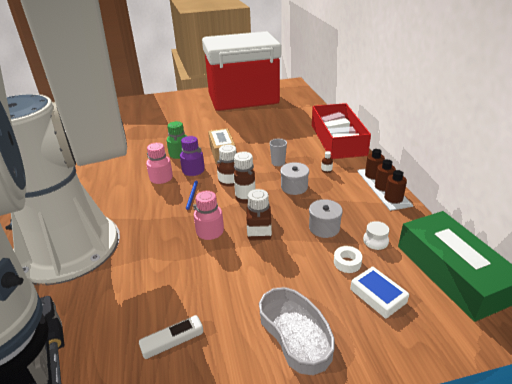

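View pics/wrist0.png

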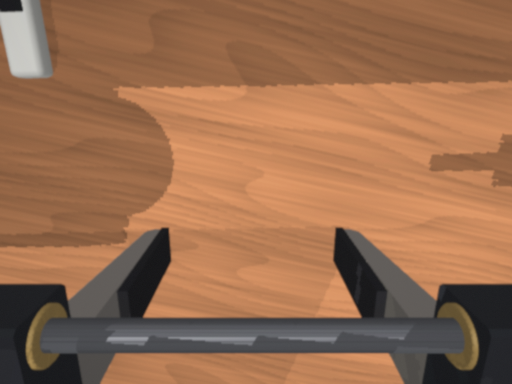

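```bash
cat > h.py <<'E'
from plant import robot, eyes, look_for, masks_of
import cv2, numpy as np
def cap(n,save=None):
    p,d=eyes.capture(n); c=eyes.get_calibration(n)
    if save: cv2.imwrite(f"pics/{save}.png",cv2.cvtColor(p,cv2.COLOR_RGB2BGR))
    return p,d,c
def pts(d,c,m=None):
    v,u=np.nonzero((d>0) if m is None else (m&(d>0)))
    K=c["mtx"]; z=d[v,u]
    P=np.stack([(u-K[0,2])*z/K[0,0],(v-K[1,2])*z/K[1,1],z],1)
    return P@c["extrinsics"][:3,:3].T+c["extrinsics"][:3,3],u,v
def crop(p,box,s,name):
    l,t,r,b=box; q=cv2.resize(p[t:b,l:r],None,fx=s,fy=s,interpolation=cv2.INTER_CUBIC)
    cv2.imwrite(f"pics/{name}.png",cv2.cvtColor(q,cv2.COLOR_RGB2BGR))
E
python3 - <<'E'
from h import *
for n in ["scene","side"]:
    p,d,c=cap(n)
    crop(p,(200,120,360,280) if n=="scene" else (140,110,320,250),4,n+"c")
    for t in ["squat_mid","square_mid","tall_mid","cup_mid","dish","drums","cotton"]:
        for r in masks_of(n,t)[:5]:
            if r["p"]<.15: continue
            P,u,v=pts(d,c,r["mask"])
            print(n,t,round(r["p"],2),np.round(r["box"]).astype(int),"n",len(P),"med",np.round(np.median(P,0),3),"lo",np.round(np.percentile(P,3,axis=0),3),"hi",np.round(np.percentile(P,97,axis=0),3))
E
```

```text
scene squat_mid 0.91 [276 137 298 168] n 426 med [0.332 0.378 0.06 ] lo [ 0.277  0.356 -0.002] hi [0.351 0.499 0.113]
scene squat_mid 0.81 [241 141 261 171] n 426 med [0.263 0.236 0.059] lo [0.23  0.22  0.006] hi [0.283 0.269 0.113]
scene squat_mid 0.75 [265 150 283 174] n 333 med [0.357 0.253 0.078] lo [0.323 0.235 0.032] hi [0.38  0.294 0.113]
scene squat_mid 0.67 [205 188 229 219] n 576 med [ 0.376 -0.058  0.063] lo [ 0.342 -0.075  0.01 ] hi [ 0.395 -0.022  0.113]
scene squat_mid 0.59 [273 168 287 204] n 393 med [0.471 0.168 0.068] lo [0.441 0.151 0.013] hi [0.488 0.198 0.113]
scene square_mid 0.64 [226 200 248 240] n 761 med [ 0.499 -0.098  0.069] lo [ 0.455 -0.116  0.01 ] hi [ 0.514 -0.062  0.123]
scene tall_mid 0.73 [257 175 276 218] n 586 med [0.493 0.06  0.082] lo [0.464 0.048 0.007] hi [0.507 0.088 0.141]
scene cup_mid 0.6 [323 183 340 208] n 314 med [0.627 0.226 0.053] lo [0.598 0.214 0.009] hi [0.649 0.267 0.074]
scene drums 0.98 [255 207 317 270] n 1412 med [ 0.652 -0.086  0.059] lo [ 0.601 -0.146  0.004] hi [0.687 0.117 0.066]
scene cotton 0.63 [291 157 326 187] n 690 me
[... 768 characters left out ...]
24]
side square_mid 0.61 [350 267 409 320] n 1675 med [ 0.667 -0.359  0.03 ] lo [ 0.629 -0.402  0.006] hi [ 0.713 -0.305  0.033]
side tall_mid 0.93 [232 150 254 202] n 973 med [0.47  0.06  0.085] lo [0.448 0.049 0.   ] hi [0.533 0.271 0.142]
side cup_mid 0.79 [271 140 290 166] n 407 med [0.616 0.225 0.052] lo [0.594 0.216 0.003] hi [0.642 0.269 0.075]
side dish 0.61 [260 286 332 379] n 4339 med [ 0.482 -0.39   0.005] lo [ 0.427 -0.479  0.002] hi [ 0.531 -0.305  0.037]
side drums 0.57 [282 160 341 240] n 1950 med [ 0.63  -0.092  0.056] lo [ 0.59  -0.145  0.001] hi [0.678 0.115 0.066]
side cotton 0.96 [208 128 233 164] n 451 med [0.439 0.346 0.061] lo [0.418 0.29  0.013] hi [0.482 0.416 0.065]
```

View pics/scenec.png

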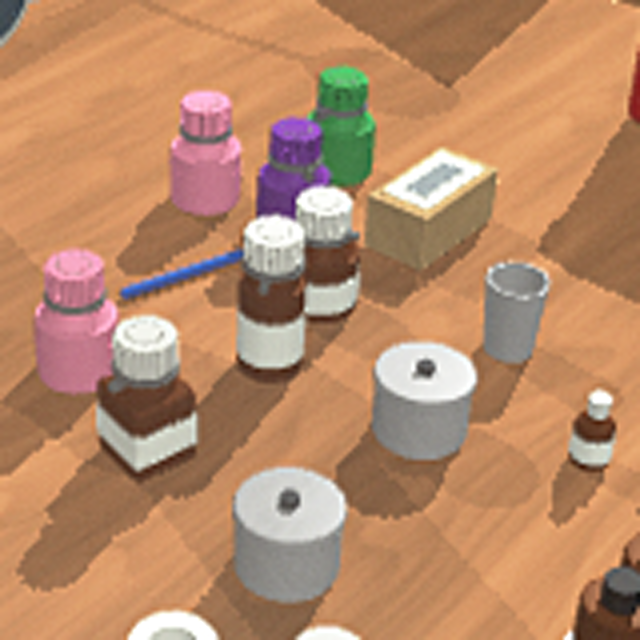

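View pics/sidec.png

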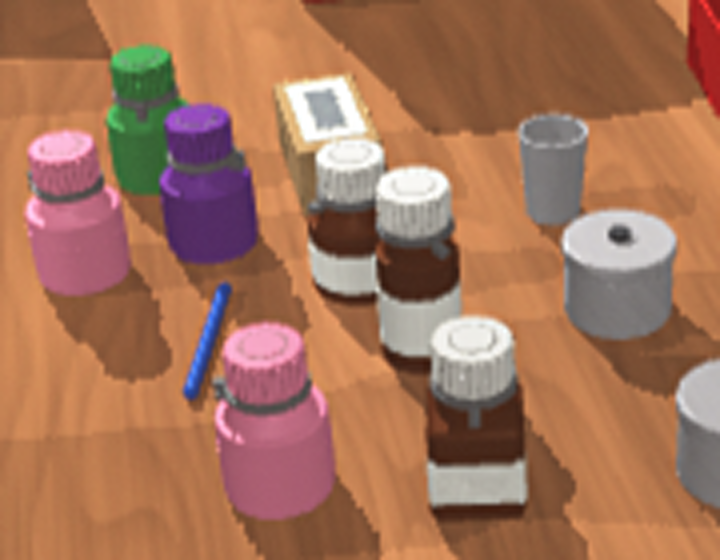

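```bash
cat >> h.py <<'E'
from scipy.optimize import least_squares
def top(P,xy,z,rad,tol=.006):
    m=(np.abs(P[:,2]-z)<tol)&(np.hypot(*(P[:,:2]-xy).T)<rad)
    Q=P[m,:2].astype(np.float32)
    if len(Q)<5: return None
    (x,y),r=cv2.minEnclosingCircle(Q); return np.round([x,y,r],4),len(Q),np.round((Q.min(0)+Q.max(0))/2,4)
def rect(P,xy,z,rad,tol=.006):
    m=(np.abs(P[:,2]-z)<tol)&(np.hypot(*(P[:,:2]-xy).T)<rad)
    return cv2.minAreaRect((P[m,:2]*1000).astype(np.float32)),m.sum()
E
python3 - <<'E'
from h import *
for n in ["scene","side"]:
    p,d,c=cap(n); P,u,v=pts(d,c)
    for t,xy,z,r in [("squat",(.45,.185),.112,.035),("square",(.485,-.09),.122,.035),("tall",(.48,.075),.14,.035),("drumA",(.625,-.11),.07,.055),("drumB",(.625,.08),.07,.055),("cup",(.62,.243),.073,.04)]:
        print(n,t,top(P,xy,z,r,.004 if t!="cup" else .006))
    print("cotton",rect(P,(.455,.345),.062,.1)); print("dish rim",rect(P,(.482,-.39),.035,.13,.005))
    m=(np.hypot(P[:,0]-.482,P[:,1]+.39)<.13)&(P[:,2]>.028)&(P[:,2]<.045)
    np.save(f"pics/dish_{n}.npy",P[m]); 
E
```

```text
scene squat (array([0.4504, 0.1796, 0.0271]), 85, array([0.4525, 0.1792], dtype=float32))
scene square (array([ 0.4819, -0.0836,  0.0256]), 122, array([ 0.4811, -0.0839], dtype=float32))
scene tall (array([0.4793, 0.0779, 0.0262]), 96, array([0.4789, 0.0777], dtype=float32))
scene drumA (array([ 0.6427, -0.1015,  0.0279]), 23, array([ 0.6479, -0.1015], dtype=float32))
scene drumB (array([0.6311, 0.0815, 0.0335]), 16, array([0.6337, 0.0837], dtype=float32))
scene cup (array([0.6229, 0.241 , 0.0296]), 68, array([0.6213, 0.2418], dtype=float32))
cotton (((430.9159851074219, 351.20208740234375), (128.1725311279297, 135.7506103515625), 3.0753819942474365), np.int64(306))
dish rim (((483.1667785644531, -390.7436218261719), (102.75666809082031, 185.7295379638672), 13.684063911437988), np.int64(361))
side squat (array([0.4493, 0.1835, 0.0259]), 123, array([0.4481, 0.1825], dtype=float32))
side square (array([ 0.4789, -0.0818,  0.0259]), 207, array([ 0.4779, -0.0823], dtype=float32))
side tall (array([0.4758, 0.0767, 0.0256]), 149, array([0.4758, 0.0765], dtype=float32))
side drumA (array([ 0.648 , -0.1093,  0.0294]), 35, array([ 0.644 , -0.1093], dtype=float32))
side drumB (array([0.6259, 0.0935, 0.0349]), 25, array([0.6259, 0.1021], dtype=float32))
side cup (array([0.6164, 0.2433, 0.0312]), 94, array([0.6184, 0.2433], dtype=float32))
cotton (((453.1203308105469, 354.58624267578125), (69.76005554199219, 131.73876953125), 1.7422173023223877), np.int64(360))
dish rim (((479.8232727050781, -389.4788818359375), (104.33971405029297, 187.18240356445312), 14.783915519714355), np.int64(761))
```

```bash
cat >> h.py <<'E'
from scipy.spatial.transform import Rotation as R
def st():
    s=robot.observe(); M=R.from_rotvec(s["eef_rot"]).as_matrix()
    print("t",round(s["clock"],2),"pos",np.round(s["eef_pos"],4),"xax",np.round(M[:,0],3),"zax",np.round(M[:,2],3),"yawx",round(np.degrees(np.arctan2(M[1,0],M[0,0])),1),"j1,j6",np.round(s["joint_pos"][[0,5]],3),"F",np.round(s["wrist_force"],1),"T",np.round(s["ft_torque"],2),"w",round(s["width"],4)); return s,M
def go(x,y,z,yawx=None):
    "fractions to a TCP target, tool straight down with its x at yawx (deg)"
    s,M=st(); d=M.T@(np.array([x,y,z])-s["eef_pos"])/.2
    if yawx is None: yawx=np.degrees(np.arctan2(M[1,0],M[0,0]))
    a=np.radians(yawx); T=np.array([[np.cos(a),np.sin(a),0],[np.sin(a),-np.cos(a),0],[0,0,-1.]])
    w=R.from_matrix(M.T@T).as_rotvec(); print("shift",np.round(d,3),"turn",np.round(w/np.radians(45),3))
E
python3 - <<'E'
from h import *
go(.48,-.39,.3)
for n in ["scene","side"]:
    p,d,c=cap(n); P,u,v=pts(d,c)
    for t,xy,z,r in [("drumA",(.645,-.105),.064,.055),("drumB",(.63,.09),.064,.055)]:
        print(n,t,top(P,xy,z,r,.004))
E
```

```text
t 1.05 pos [ 0.1387 -0.6094  0.2146] xax [0.975 0.222 0.   ] zax [ 0. -0. -1.] yawx 12.8 j1,j6 [-1.349 -0.002] F [ 0.2 -0.2  0.3] T [ 0.01 -0.    0.02] w 0.0916
shift [ 1.907 -0.691 -0.427] turn [ 0. -0. -0.]
scene drumA (array([ 0.6492, -0.1072,  0.0432]), 405, array([ 0.6486, -0.1074], dtype=float32))
scene drumB (array([0.6309, 0.0904, 0.0427]), 287, array([0.6312, 0.0915], dtype=float32))
side drumA (array([ 0.6452, -0.1064,  0.043 ]), 518, array([ 0.6448, -0.1071], dtype=float32))
side drumB (array([0.6242, 0.0913, 0.0444]), 339, array([0.6258, 0.0908], dtype=float32))
```

Emit:
play_rows(plan=[1,-0.36,-0.45,0,0,-1,-1,1,-0.36,-0.45,0,0,-1,-1,1,-0.36,-0.45,0,0,-1,-1,1,-0.36,-0.45,0,0,-1,-1,1,-0.36,-0.45,0,0,-1,-1,1,-0.36,-0.45,0,0,-1,-1,1,-0.36,-0.45,0,0,-1,-1,1,-0.36,-0.45,0,0,-1,-1,1,-0.36,-0.45,0,0,-1,-1])

```text
clock: 1.9
eef_pos: [0.3177, -0.4947, 0.3045]
eef_rot: [-2.751, -1.517, 0.0]
wrist_force: [1.6, -0.6, -0.3]
width: 0.0915
```

```bash
python3 - <<'E'
from h import *
go(.42,-.39,.32)
p,d,c=cap("wrist","w1"); print(np.round(c["extrinsics"],3).tolist())
E
```

```text
t 1.9 pos [ 0.3177 -0.4947  0.3045] xax [ 0.534  0.846 -0.   ] zax [-0. -0. -1.] yawx 57.8 j1,j6 [-1.002 -0.439] F [ 1.6 -0.6 -0.3] T [-0.04 -0.04 -0.02] w 0.0915
shift [ 0.715  0.153 -0.078] turn [-0.  0. -0.]
[[0.846, -0.513, -0.148, 0.36], [-0.534, -0.813, -0.233, -0.429], [-0.001, 0.276, -0.961, 0.474], [0.0, 0.0, 0.0, 1.0]]
```

View pics/w1.png

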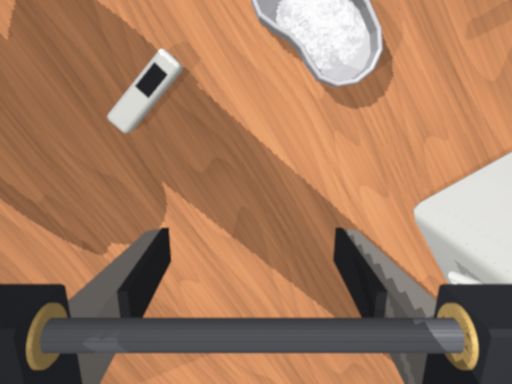

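Emit:
play_rows(plan=[0.6,0.3,-0.3,0,0,0,-1,0.6,0.3,-0.3,0,0,0,-1,0.6,0.3,-0.3,0,0,0,-1,0.6,0.3,-0.3,0,0,0,-1,0.6,0.3,-0.3,0,0,0,-1,0.6,0.3,-0.3,0,0,0,-1])

```text
clock: 2.45
eef_pos: [0.4324, -0.4254, 0.3643]
eef_rot: [-2.75, -1.518, 0.001]
wrist_force: [-1.0, 0.2, -0.4]
width: 0.0919
```

```bash
python3 - <<'E'
from h import *
p,d,c=cap("wrist","w2"); P,u,v=pts(d,c); m=(np.hypot(P[:,0]-.482,P[:,1]+.39)<.13)&(P[:,2]>.03)&(P[:,2]<.045)
np.save("pics/dish_w.npy",P[m]); go(.48,-.2,.3)
img=np.zeros((560,560,3),np.uint8)
for n,col in [("scene",(0,0,255)),("side",(0,255,0)),("w",(255,255,255))]:
    Q=np.load(f"pics/dish_{n}.npy")[:,:2]
    print(n,cv2.minAreaRect((Q*1000).astype(np.float32)),Q[:,0].min())
    for x,y in Q: cv2.circle(img,(int((.62-(-y)-.0)*0+((-y)-.25)*2000),int((.62-x)*2000)),1,col,-1)
cv2.imwrite("pics/dishplot.png",img)
E
```

```text
t 2.5 pos [ 0.4315 -0.4256  0.3637] xax [ 0.534  0.846 -0.   ] zax [-0.001  0.001 -1.   ] yawx 57.8 j1,j6 [-0.781 -0.218] F [-0.9 -0.3  0.2] T [-0.06 -0.06 -0.05] w 0.0918
shift [ 1.084 -0.396  0.319] turn [-0.002  0.    -0.   ]
scene ((483.1667785644531, -390.7436218261719), (102.75666809082031, 185.7295379638672), 13.684063911437988) 0.4193645756964902
side ((479.8232727050781, -389.4788818359375), (104.33971405029297, 187.18240356445312), 14.783915519714355) 0.4161072217451287
w ((480.69244384765625, -387.616943359375), (103.81044006347656, 186.9086151123047), 14.470778465270996) 0.4172796082174691
```

View pics/w2.png

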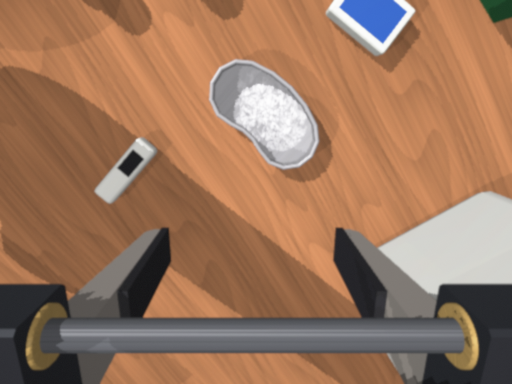

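View pics/dishplot.png

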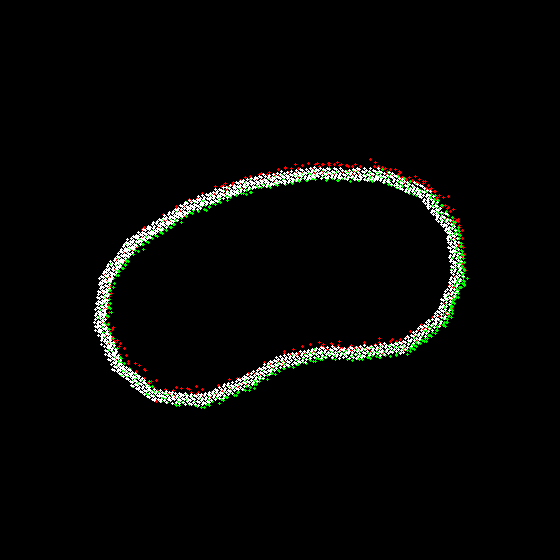

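```bash
python3 - <<'E'
from h import *
p,d,c=cap("wrist"); P,u,v=pts(d,c)
o=np.array([.4812,-.389]); a=np.radians(14.4); Rm=np.array([[np.cos(a),-np.sin(a)],[np.sin(a),np.cos(a)]])
L=(P[:,:2]-o)@Rm; z=P[:,2]; rim=(z>.03)&(z<.045)&(np.hypot(*L.T)<.12)
for y in np.arange(-.09,.091,.015):
    k=rim&(abs(L[:,1]-y)<.004); k2=(z<.03)&(abs(L[:,1]-y)<.004)&(abs(L[:,0])<.06)
    x=L[k,0]; g=L[k2]; 
    print(round(y,3),"rim x",np.round([x.min(),x[x<x.mean()].max() if k.any() else 0,x[x>x.mean()].min(),x.max()],3) if k.sum()>3 else None)
    row=[]
    for xx in np.arange(-.05,.051,.01):
        kk=(abs(L[:,0]-xx)<.005)&(abs(L[:,1]-y)<.005); row.append(round(float(np.median(z[kk]))*1000) if kk.any() else -1)
    print("    z",row)
E
```

```text
-0.09 rim x [-0.025 -0.005 -0.004  0.018]
    z [-1, -1, -1, 28, 22, 22, 33, -1, 0, -1, 0]
-0.075 rim x [-0.042 -0.029  0.023  0.034]
    z [0, 34, 4, 3, 2, 2, 3, 3, 34, -1, -1]
-0.06 rim x [-0.049 -0.042  0.034  0.042]
    z [34, 4, 408, 451, 419, 3, 2, 3, 3, 33, 0]
-0.045 rim x [-0.05  -0.045  0.039  0.046]
    z [34, 3, 2, 398, 471, 473, 461, 3, 2, 11, 0]
-0.03 rim x [-0.049 -0.042  0.044  0.05 ]
    z [33, 3, 4, 469, 467, 2, 2, 2, 2, 2, 34]
-0.015 rim x [-0.045 -0.039  0.045  0.051]
    z [0, 469, 468, 466, 2, 2, 2, 2, 2, 2, 34]
0.0 rim x [-0.044 -0.038  0.047  0.052]
    z [469, 468, 2, 2, 2, 3, 2, 2, 3, 2, 34]
0.015 rim x [-0.045 -0.038  0.046  0.052]
    z [467, 32, 3, 2, 3, 3, 3, 2, 3, 3, 35]
0.03 rim x [-0.049 -0.043  0.044  0.05 ]
    z [34, 3, 2, 2, 3, 2, 3, 3, 3, 3, 35]
0.045 rim x [-0.052 -0.046  0.039  0.047]
    z [34, 3, 2, 2, 3, 3, 2, 3, 2, 5, 0]
0.06 rim x [-0.05  -0.043  0.034  0.041]
    z [35, 2, 2, 3, 2, 3, 2, 3, 2, 34, -1]
0.075 rim x [-0.045 -0.032  0.023  0.034]
    z [0, 34, 3, 2, 2, 2, 2, 3, 34, -1, 0]
0.09 rim x [-0.03  -0.006 -0.005  0.021]
    z [0, -1, 33, 34, 33, 15, 34, 1, 0, 0, 0]
```

Emit:
play_rows(plan=[0.86,-0.27,0,0,0,-1,-1,0.86,-0.27,0,0,0,-1,-1,0.86,-0.27,0,0,0,-1,-1,0.86,-0.27,0,0,0,-1,-1,0.86,-0.27,0,0,0,-1,-1,0.86,-0.27,0,0,0,-1,-1,0.86,-0.27,0,0,0,-1,-1,0.86,-0.27,0,0,0,-1,-1])

```text
clock: 3.22
eef_pos: [0.4772, -0.2515, 0.3638]
eef_rot: [-1.959, -2.455, 0.001]
wrist_force: [0.5, -0.4, -0.2]
width: 0.0916
```

```bash
python3 - <<'E'
from h import *
go(.478,-.06,.36)
p,d,c=cap("wrist","w3"); P,u,v=pts(d,c)
print(rect(P,(.453,.355),.062,.085), (abs(P[:,2]-.062)<.006).sum())
for t,xy,z,r in [("squat",(.45,.182),.112,.035),("square",(.48,-.083),.122,.035),("tall",(.477,.077),.14,.035)]: print(t,top(P,xy,z,r,.004))
E
```

```text
t 3.22 pos [ 0.4772 -0.2515  0.3638] xax [-0.222  0.975  0.001] zax [-0.001  0.    -1.   ] yawx 102.8 j1,j6 [-0.488 -0.711] F [ 0.5 -0.4 -0.2] T [-0.06 -0.17  0.02] w 0.0916
shift [0.933 0.217 0.019] turn [-0.002 -0.001  0.   ]
(((0.0, 0.0), (0.0, 0.0), 0.0), np.int64(0)) 3896
squat None
square (array([ 0.4805, -0.0804,  0.0252]), 1504, array([ 0.4804, -0.0821], dtype=float32))
tall None
```

View pics/w3.png

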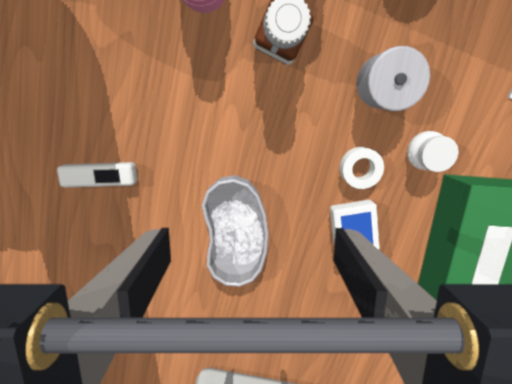

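Emit:
play_rows(plan=[0.9,0.21,0,0,0,-1,-1,0.9,0.21,0,0,0,-1,-1,0.9,0.21,0,0,0,-1,-1,0.9,0.21,0,0,0,-1,-1,0.9,0.21,0,0,0,-1,-1,0.9,0.21,0,0,0,-1,-1,0.9,0.21,0,0,0,-1,-1,0.9,0.21,0,0,0,-1,-1])

```text
clock: 3.93
eef_pos: [0.4789, -0.0665, 0.3642]
eef_rot: [-0.872, -3.018, 0.0]
wrist_force: [-0.2, 0.4, -0.1]
width: 0.0921
```

```bash
python3 - <<'E'
from h import *
go(.478,.077,.36)
p,d,c=cap("wrist","w4"); P,u,v=pts(d,c)
print(rect(P,(.453,.355),.062,.085), (abs(P[:,2]-.062)<.006).sum())
for t,xy,z,r in [("squat",(.45,.182),.112,.035),("square",(.48,-.083),.122,.035),("tall",(.477,.077),.14,.035)]: print(t,top(P,xy,z,r,.004))
E
```

```text
t 3.93 pos [ 0.4789 -0.0665  0.3642] xax [-0.846  0.533  0.   ] zax [-0.001 -0.    -1.   ] yawx 147.8 j1,j6 [-0.141 -1.149] F [-0.2  0.4 -0.1] T [-0.02 -0.11  0.  ] w 0.0921
shift [0.387 0.604 0.021] turn [-0.001 -0.001  0.   ]
(((486.53631591796875, 303.22723388671875), (36.00241470336914, 17.251779556274414), 58.529232025146484), np.int64(281)) 7336
squat (array([0.451 , 0.1845, 0.0254]), 1534, array([0.4509, 0.1844], dtype=float32))
square (array([ 0.4797, -0.0804,  0.0251]), 1123, array([ 0.4796, -0.0806], dtype=float32))
tall (array([0.4776, 0.0799, 0.0252]), 1477, array([0.4776, 0.0798], dtype=float32))
```

View pics/w4.png

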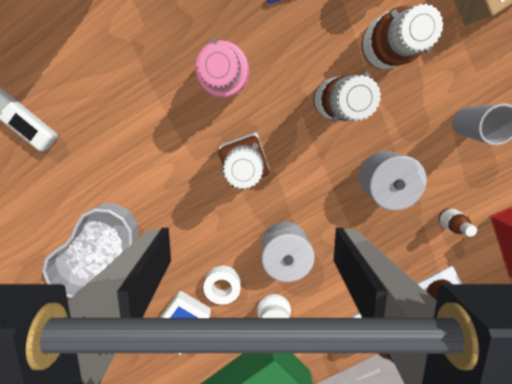

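Emit:
play_rows(plan=[-0.04,-0.06,0.8,0,0,-1,-1,-0.04,-0.06,0.8,0,0,-1,-1,-0.04,-0.06,0.8,0,0,-1,-1,-0.04,-0.06,0.8,0,0,-1,-1,-0.04,-0.06,0.8,0,0,-1,-1,-0.04,-0.06,0.8,0,0,-1,-1,-0.04,-0.06,0.8,0,0,-1,-1,-0.04,-0.06,0.8,0,0,-1,-1])

```text
clock: 4.65
eef_pos: [0.4793, -0.0814, 0.2041]
eef_rot: [0.346, -3.121, -0.0]
wrist_force: [-0.1, -0.5, -0.1]
width: 0.092
```

```bash
python3 - <<'E'
from h import *
go(.4797,-.081,.1,222)
p,d,c=cap("side","s5"); P,u,v=pts(d,c)
print(top(P,(.48,-.083),.122,.035,.004))
E
```

```text
t 4.65 pos [ 0.4793 -0.0814  0.2041] xax [-0.976 -0.219  0.001] zax [-0.001  0.    -1.   ] yawx -167.4 j1,j6 [-0.171 -1.963] F [-0.1 -0.5 -0.1] T [ 0.08 -0.11  0.03] w 0.092
shift [-0.003  0.001  0.52 ] turn [ 0.001 -0.001 -0.652]
(array([ 0.4763, -0.0825,  0.0269]), 204, array([ 0.4784, -0.083 ], dtype=float32))
```

Emit:
play_rows(plan=[0,0,0.3,0,0,-0.5,-1,0,0,0.52,0,0,-0.65,-1,0,0,0.52,0,0,-0.65,-1,0,0,0.52,0,0,-0.65,-1,0,0,0.52,0,0,-0.65,-1,0,0,0.52,0,0,-0.65,-1,0,0,0.52,0,0,-0.65,1,0,0,0.52,0,0,-0.65,1,0,0,0.52,0,0,-0.65,1,0,0,0.52,0,0,-0.65,1,0,0,0.52,0,0,-0.65,1,0,0,0.52,0,0,-0.65,1], force=45)

```text
clock: 5.7
eef_pos: [0.4798, -0.0805, 0.1008]
eef_rot: [-1.127, 2.932, -0.0]
wrist_force: [0.7, -0.1, -0.0]
width: 0.0541
```

```bash
python3 - <<'E'
from h import *
go(.4797,-.081,.1)
E
```

```text
t 5.7 pos [ 0.4798 -0.0805  0.1008] xax [-0.743 -0.67  -0.   ] zax [ 0. -0. -1.] yawx -138.0 j1,j6 [-0.169 -2.474] F [ 0.7 -0.1 -0. ] T [ 0.07 -0.1   0.05] w 0.0541
shift [ 0.002 -0.002  0.004] turn [-0.  0. -0.]
```

Now finish closing, then press down about 5 mm.

Emit:
play_rows(plan=[0,0,0,0,0,0,1,0,0,0,0,0,0,1,0,0,0,0,0,0,1,0,0,0.01,0,0,0,1,0,0,0.02,0,0,0,1,0,0,0.025,0,0,0,1,0,0,0.025,0,0,0,1,0,0,0.025,0,0,0,1])

```text
clock: 6.37
eef_pos: [0.4801, -0.0806, 0.0966]
eef_rot: [-1.128, 2.932, -0.001]
wrist_force: [-5.0, -0.2, 17.5]
width: 0.0472
```

```bash
python3 - <<'E'
from h import *
st()
E
```

```text
t 6.37 pos [ 0.4801 -0.0806  0.0966] xax [-0.742 -0.67  -0.   ] zax [ 0.001 -0.    -1.   ] yawx -137.9 j1,j6 [-0.169 -2.474] F [-5.  -0.2 17.5] T [0.07 0.72 0.03] w 0.0472
```

Emit:
play_rows(plan=[0,0,0,0,0,0.16,1,0,0,0,0,0,0.31,1,0,0,0,0,0,0.46,1,0,0,0,0,0,0.61,1,0,0,0,0,0,0.76,1,0,0,0,0,0,0.9,1,0,0,0,0,0,1,1,0,0,0,0,0,1,1])

```text
clock: 7.03
eef_pos: [0.4802, -0.0807, 0.0966]
eef_rot: [0.088, 3.139, -0.001]
wrist_force: [-3.3, -1.5, 17.3]
width: 0.0472
```

```bash
python3 - <<'E'
from h import *
st()
p,d,c=cap("side"); crop(p,(220,170,300,250),6,"s6")
p,d,c=cap("scene"); crop(p,(200,170,280,250),6,"c6")
E
```

```text
t 7.03 pos [ 0.4802 -0.0807  0.0966] xax [-0.998  0.056 -0.001] zax [ 0.001 -0.001 -1.   ] yawx 176.8 j1,j6 [-0.169 -1.684] F [-3.3 -1.5 17.3] T [-0.2   0.57 -0.03] w 0.0472
```

View pics/s6.png

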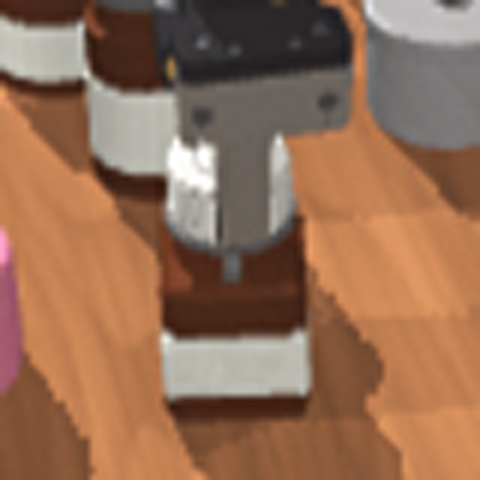

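Emit:
play_rows(plan=[0,0,0,0,0,0.16,1,0,0,0,0,0,0.31,1,0,0,0,0,0,0.46,1,0,0,0,0,0,0.61,1,0,0,0,0,0,0.76,1,0,0,0,0,0,0.9,1,0,0,0,0,0,1,1,0,0,0,0,0,1,1])

```text
clock: 7.8
eef_pos: [0.4802, -0.0809, 0.0966]
eef_rot: [1.283, 2.867, -0.0]
wrist_force: [-3.5, -2.5, 15.8]
width: 0.047
```

```bash
python3 - <<'E'
from h import *
st()
p,d,c=cap("side"); crop(p,(220,170,300,250),6,"s7")
E
```

```text
t 7.8 pos [ 0.4802 -0.0809  0.0966] xax [-0.666  0.746 -0.001] zax [ 0.001 -0.001 -1.   ] yawx 131.8 j1,j6 [-0.17  -0.898] F [-3.5 -2.5 15.8] T [-0.49  0.61 -0.04] w 0.047
```

View pics/s7.png

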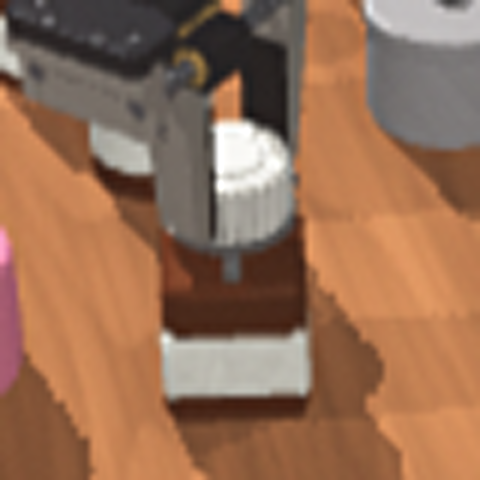

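Emit:
play_rows(plan=[0,0,0,0,0,0.16,1,0,0,0,0,0,0.31,1,0,0,0,0,0,0.46,1,0,0,0,0,0,0.61,1,0,0,0,0,0,0.76,1,0,0,0,0,0,0.9,1,0,0,0,0,0,1,1,0,0,0,0,0,1,1])

```text
clock: 8.52
eef_pos: [0.48, -0.0809, 0.0966]
eef_rot: [2.282, 2.158, -0.0]
wrist_force: [-4.7, -3.0, 16.9]
width: 0.047
```

Emit:
play_rows(plan=[0,0,0,0,0,0.16,1,0,0,0,0,0,0.31,1,0,0,0,0,0,0.46,1,0,0,0,0,0,0.61,1,0,0,0,0,0,0.76,1,0,0,0,0,0,0.9,1,0,0,0,0,0,1,1,0,0,0,0,0,1,1])

```text
clock: 9.18
eef_pos: [0.4799, -0.0809, 0.0966]
eef_rot: [2.934, 1.12, 0.0]
wrist_force: [-4.5, -2.9, 18.5]
width: 0.0472
```

```bash
python3 - <<'E'
from h import *
st()
p,d,c=cap("side"); crop(p,(220,170,300,250),6,"s8")
E
```

```text
t 9.18 pos [ 0.4799 -0.0809  0.0966] xax [ 0.746  0.666 -0.   ] zax [ 0.    -0.001 -1.   ] yawx 41.8 j1,j6 [-0.17   0.672] F [-4.5 -2.9 18.5] T [-0.47  0.86 -0.01] w 0.0472
```

View pics/s8.png

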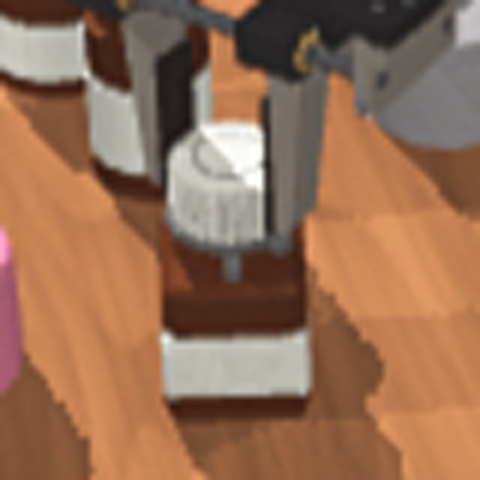

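Emit:
play_rows(plan=[0,0,0,0,0,0.16,1,0,0,0,0,0,0.31,1,0,0,0,0,0,0.46,1,0,0,0,0,0,0.61,1,0,0,0,0,0,0.76,1,0,0,0,0,0,0.9,1,0,0,0,0,0,1,1,0,0,0,0,0,1,1])

```text
clock: 9.9
eef_pos: [0.4799, -0.0808, 0.0966]
eef_rot: [3.14, -0.088, 0.001]
wrist_force: [-4.9, -2.4, 18.5]
width: 0.0469
```

```bash
python3 - <<'E'
from h import *
st()
p,d,c=cap("side"); crop(p,(220,170,300,250),6,"s9")
E
```

```text
t 9.9 pos [ 0.4799 -0.0808  0.0966] xax [ 0.998 -0.056  0.   ] zax [ 0.    -0.001 -1.   ] yawx -3.2 j1,j6 [-0.169  1.458] F [-4.9 -2.4 18.5] T [-0.41  0.95 -0.03] w 0.0469
```

View pics/s9.png

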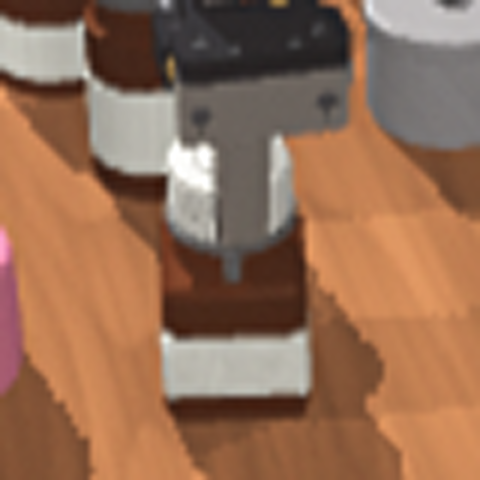

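Emit:
play_rows(plan=[0,0,0,0,0,0.16,1,0,0,0,0,0,0.31,1,0,0,0,0,0,0.46,1,0,0,0,0,0,0.61,1,0,0,0,0,0,0.76,1,0,0,0,0,0,0.9,1,0,0,0,0,0,1,1,0,0,0,0,0,1,1])

```text
clock: 10.62
eef_pos: [0.4798, -0.0807, 0.0966]
eef_rot: [2.867, -1.283, 0.001]
wrist_force: [-4.6, 0.1, 19.0]
width: 0.0471
```

Emit:
play_rows(plan=[0,0,0,0,0,0.15,1,0,0,0,0,0,0.3,1,0,0,0,0,0,0.45,1,0,0,0,0,0,0.45,1])

```text
clock: 10.95
eef_pos: [0.4799, -0.0806, 0.0966]
eef_rot: [2.595, -1.77, 0.001]
wrist_force: [-5.0, -0.8, 18.4]
width: 0.0472
```

```bash
python3 - <<'E'
from h import *
st()
p,d,c=cap("side"); crop(p,(220,170,300,250),6,"s10")
E
```

```text
t 10.95 pos [ 0.4799 -0.0806  0.0966] xax [ 0.365 -0.931  0.   ] zax [ 0. -0. -1.] yawx -68.6 j1,j6 [-0.169  2.599] F [-5.  -0.8 18.4] T [-0.11  0.93 -0.05] w 0.0472
```

View pics/s10.png

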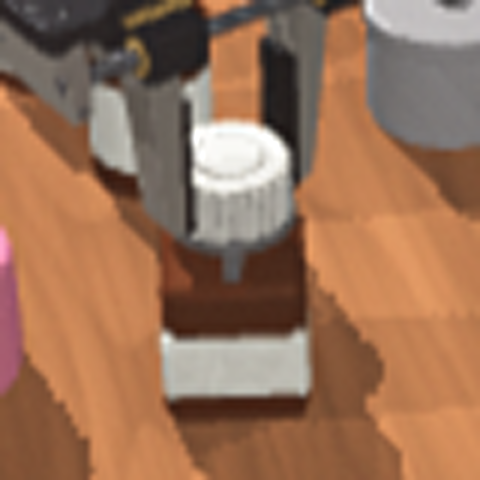

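Emit:
play_rows(plan=[0,0,-0.025,0,0,0,1,0,0,-0.025,0,0,0,-1,0,0,-0.025,0,0,0,-1,0,0,-0.025,0,0,0,-1,0,0,-0.025,0,0,0,-1,0,0,-0.2,0,0,-0.15,-1,0,0,-0.4,0,0,-0.3,-1,0,0,-0.6,0,0,-0.45,-1,0,0,-0.7,0,0,-0.6,-1,0,0,-0.7,0,0,-0.76,-1,0,0,-0.7,0,0,-0.9,-1,0,0,-0.7,0,0,-1,-1])

```text
clock: 12.0
eef_pos: [0.4798, -0.0804, 0.2359]
eef_rot: [-3.079, 0.622, -0.001]
wrist_force: [-0.9, 0.6, 0.3]
width: 0.0916
```

```bash
python3 - <<'E'
from h import *
go(.4776,.079,.235)
p,d,c=cap("side","s11"); P,u,v=pts(d,c);crop(p,(180,130,300,250),5,"s11c")
print(top(P,(.48,-.083),.122,.035,.004))
E
```

```text
t 12.0 pos [ 0.4798 -0.0804  0.2359] xax [ 0.922 -0.388  0.001] zax [ 0.001 -0.    -1.   ] yawx -22.8 j1,j6 [-0.169  1.8  ] F [-0.9  0.6  0.3] T [ 0.07  0.   -0.01] w 0.0916
shift [-0.319 -0.73   0.004] turn [-0.    -0.001  0.   ]
(array([ 0.4794, -0.0829,  0.0253]), 207, array([ 0.4796, -0.0822], dtype=float32))
```

View pics/s11c.png

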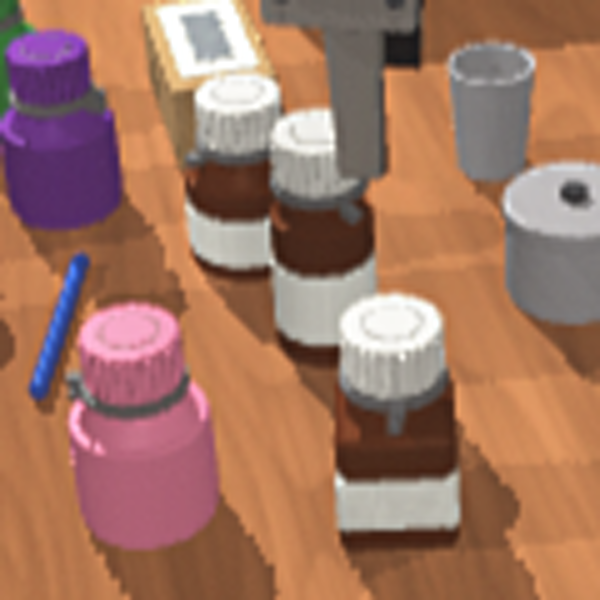

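Emit:
play_rows(plan=[-0.16,-0.36,-0.1,0,0,-0.15,-1,-0.32,-0.73,-0.1,0,0,-0.3,-1,-0.32,-0.73,-0.1,0,0,-0.45,-1,-0.32,-0.73,-0.1,0,0,-0.6,-1,-0.32,-0.73,-0.1,0,0,-0.75,-1,-0.32,-0.73,-0.1,0,0,-0.9,-1,-0.32,-0.73,-0.1,0,0,-1,-1,-0.32,-0.73,-0.1,0,0,-1,-1])

```text
clock: 12.72
eef_pos: [0.478, 0.0794, 0.2551]
eef_rot: [-3.084, -0.598, 0.001]
wrist_force: [-0.1, 0.1, 0.3]
width: 0.0919
```

Emit:
play_rows(plan=[0,0,0,0,0,-0.15,-1,0,0,0,0,0,-0.3,-1,0,0,0,0,0,-0.45,-1,0,0,0,0,0,-0.6,-1,0,0,0,0,0,-0.75,-1,0,0,0,0,0,-0.9,-1,0,0,0,0,0,-1,-1])

```text
clock: 13.3
eef_pos: [0.4782, 0.0787, 0.2552]
eef_rot: [-2.621, -1.731, 0.001]
wrist_force: [-0.6, -0.8, 0.7]
width: 0.0921
```

Emit:
play_rows(plan=[0,0,0,0,0,-0.15,-1,0,0,0,0,0,-0.3,-1,0,0,0,0,0,-0.45,-1,0,0,0,0,0,-0.6,-1,0,0,0,0,0,-0.75,-1,0,0,0,0,0,-0.9,-1,0,0,0,0,0,-1,-1])

```text
clock: 13.88
eef_pos: [0.4782, 0.0787, 0.2552]
eef_rot: [-1.759, -2.602, 0.001]
wrist_force: [0.2, 0.4, -0.3]
width: 0.092
```

Emit:
play_rows(plan=[0,0,0,0,0,-0.15,-1,0,0,0,0,0,-0.3,-1,0,0,0,0,0,-0.45,-1,0,0,0,0,0,-0.6,-1,0,0,0,0,0,-0.75,-1,0,0,0,0,0,-0.9,-1,0,0,0,0,0,-1,-1])

```text
clock: 14.47
eef_pos: [0.4782, 0.0787, 0.2552]
eef_rot: [-0.629, -3.077, 0.0]
wrist_force: [0.5, -0.4, 0.2]
width: 0.0922
```

Emit:
play_rows(plan=[0,0,0,0,0,-0.15,-1,0,0,0,0,0,-0.3,-1,0,0,0,0,0,-0.45,-1,0,0,0,0,0,-0.6,-1,0,0,0,0,0,-0.75,-1,0,0,0,0,0,-0.9,-1,0,0,0,0,0,-1,-1])

```text
clock: 15.05
eef_pos: [0.4782, 0.0787, 0.2552]
eef_rot: [0.596, -3.084, -0.0]
wrist_force: [0.2, -0.7, -0.2]
width: 0.092
```

```bash
python3 - <<'E'
from h import *
for n in ["scene","side"]:
    p,d,c=cap(n,n+"12"); P,u,v=pts(d,c)
    for t,xy,z,r in [("squat",(.45,.182),.112,.035),("square",(.48,-.083),.122,.035),("tall",(.477,.077),.14,.035)]: print(t,top(P,xy,z,r,.004))
go(.4776,.0785,.118)
E
```

```text
squat (array([0.4526, 0.1816, 0.0257]), 85, array([0.4527, 0.1813], dtype=float32))
square (array([ 0.4821, -0.0837,  0.025 ]), 121, array([ 0.4821, -0.0836], dtype=float32))
tall (array([0.4796, 0.0767, 0.0263]), 99, array([0.4796, 0.0765], dtype=float32))
squat (array([0.449 , 0.1832, 0.0259]), 124, array([0.4479, 0.1831], dtype=float32))
square (array([ 0.4783, -0.0808,  0.0267]), 209, array([ 0.4785, -0.0815], dtype=float32))
tall (array([0.4763, 0.0797, 0.0272]), 145, array([0.4762, 0.0797], dtype=float32))
t 15.15 pos [0.4782 0.0787 0.2553] xax [-0.929 -0.369  0.001] zax [-0.001 -0.    -1.   ] yawx -158.4 j1,j6 [ 0.16  -1.789] F [ 0.   0.5 -0.7] T [ 0.06 -0.19  0.01] w 0.0923
shift [ 0.003 -0.     0.686] turn [ 0.    -0.001 -0.   ]
```

View pics/side12.png

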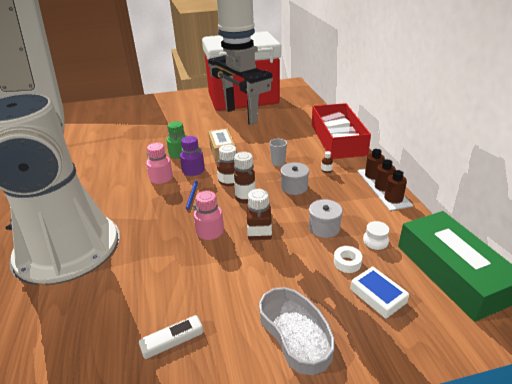

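Emit:
play_rows(plan=[0,0,0.15,0,0,-0.15,-1,0,0,0.3,0,0,-0.3,-1,0,0,0.45,0,0,-0.45,-1,0,0,0.6,0,0,-0.6,-1,0,0,0.685,0,0,-0.75,-1,0,0,0.685,0,0,-0.75,-1,0,0,0.685,0,0,-0.75,1,0,0,0.685,0,0,-0.75,1,0,0,0.685,0,0,-0.75,1,0,0,0.685,0,0,-0.75,1,0,0,0.685,0,0,-0.75,1,0,0,0.685,0,0,-0.75,1], force=45)

```text
clock: 16.15
eef_pos: [0.4788, 0.079, 0.1193]
eef_rot: [-1.462, 2.779, -0.001]
wrist_force: [-0.7, 0.4, -0.1]
width: 0.0539
```

Emit:
play_rows(plan=[0,0,0,0,0,0,1,0,0,0,0,0,0,1,0,0,0,0,0,0,1,0,0,0.01,0,0,0,1,0,0,0.02,0,0,0,1,0,0,0.025,0,0,0,1,0,0,0.025,0,0,0,1,0,0,0.025,0,0,0,1])

```text
clock: 16.82
eef_pos: [0.479, 0.0794, 0.1149]
eef_rot: [-1.463, 2.778, 0.0]
wrist_force: [-5.4, 1.0, 20.5]
width: 0.0471
```

```bash
python3 - <<'E'
from h import *
st()
E
```

```text
t 16.82 pos [0.479  0.0794 0.1149] xax [-0.566 -0.825 -0.001] zax [ 0.001  0.001 -1.   ] yawx -124.4 j1,j6 [ 0.161 -2.38 ] F [-5.4  1.  20.5] T [ 0.4   1.03 -0.02] w 0.0471
```

Emit:
play_rows(plan=[0,0,-0.003,0,0,0,1,0,0,-0.003,0,0,0,1])

```text
clock: 16.98
eef_pos: [0.4787, 0.0792, 0.1151]
eef_rot: [-1.464, 2.779, 0.0]
wrist_force: [-4.9, 2.6, 14.8]
width: 0.0468
```

Emit:
play_rows(plan=[0,0,0,0,0,0.16,1,0,0,0,0,0,0.31,1,0,0,0,0,0,0.46,1,0,0,0,0,0,0.61,1,0,0,0,0,0,0.76,1,0,0,0,0,0,0.9,1,0,0,0,0,0,1,1,0,0,0,0,0,1,1])

```text
clock: 17.65
eef_pos: [0.4788, 0.0791, 0.115]
eef_rot: [-0.281, 3.128, 0.0]
wrist_force: [-3.3, 0.9, 15.5]
width: 0.047
```

```bash
python3 - <<'E'
from h import *
st()
p,d,c=cap("side"); crop(p,(200,130,280,210),6,"s13")
p,d,c=cap("scene"); crop(p,(225,150,305,230),6,"c13")
E
```

```text
t 17.65 pos [0.4788 0.0791 0.115 ] xax [-0.984 -0.178 -0.001] zax [ 0.001  0.    -1.   ] yawx -169.7 j1,j6 [ 0.161 -1.59 ] F [-3.3  0.9 15.5] T [ 0.11  0.61 -0.05] w 0.047
```

View pics/s13.png

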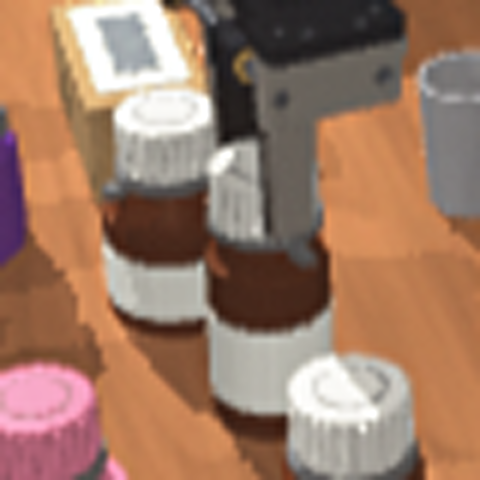

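View pics/c13.png

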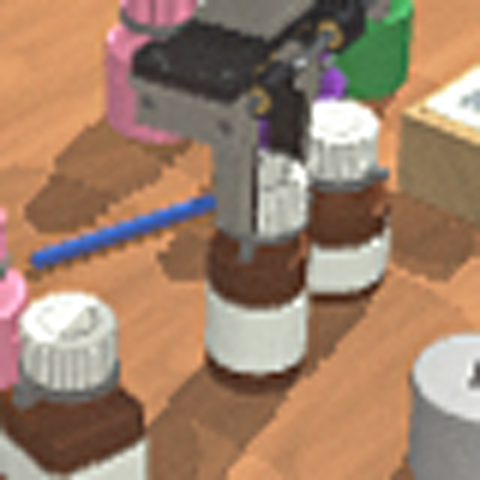

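Emit:
play_rows(plan=[0,0,0,0,0,0.16,1,0,0,0,0,0,0.31,1,0,0,0,0,0,0.46,1,0,0,0,0,0,0.61,1,0,0,0,0,0,0.76,1,0,0,0,0,0,0.9,1,0,0,0,0,0,1,1,0,0,0,0,0,1,1])

```text
clock: 18.42
eef_pos: [0.4784, 0.079, 0.115]
eef_rot: [0.937, 2.998, 0.0]
wrist_force: [-5.7, 0.6, 16.1]
width: 0.0471
```

Emit:
play_rows(plan=[0,0,0,0,0,0.16,1,0,0,0,0,0,0.31,1,0,0,0,0,0,0.46,1,0,0,0,0,0,0.61,1,0,0,0,0,0,0.76,1,0,0,0,0,0,0.9,1,0,0,0,0,0,1,1,0,0,0,0,0,1,1])

```text
clock: 19.08
eef_pos: [0.4779, 0.0792, 0.1149]
eef_rot: [-2.013, -2.411, 0.001]
wrist_force: [-6.1, 1.6, 15.9]
width: 0.0472
```

Emit:
play_rows(plan=[0,0,0,0,0,0.16,1,0,0,0,0,0,0.31,1,0,0,0,0,0,0.46,1,0,0,0,0,0,0.61,1,0,0,0,0,0,0.76,1,0,0,0,0,0,0.9,1,0,0,0,0,0,1,1,0,0,0,0,0,1,1])

```text
clock: 19.75
eef_pos: [0.4779, 0.0794, 0.1149]
eef_rot: [-2.783, -1.456, 0.001]
wrist_force: [-6.9, 2.1, 15.9]
width: 0.0473
```

Emit:
play_rows(plan=[0,0,0,0,0,0.16,1,0,0,0,0,0,0.31,1,0,0,0,0,0,0.46,1,0,0,0,0,0,0.61,1,0,0,0,0,0,0.76,1,0,0,0,0,0,0.9,1,0,0,0,0,0,1,1,0,0,0,0,0,1,1])

```text
clock: 20.42
eef_pos: [0.4787, 0.0795, 0.115]
eef_rot: [-3.128, -0.281, -0.001]
wrist_force: [-4.4, 2.5, 14.5]
width: 0.0472
```

Emit:
play_rows(plan=[0,0,0,0,0,0.16,1,0,0,0,0,0,0.31,1,0,0,0,0,0,0.46,1,0,0,0,0,0,0.61,1,0,0,0,0,0,0.76,1,0,0,0,0,0,0.9,1,0,0,0,0,0,1,1,0,0,0,0,0,1,1])

```text
clock: 21.08
eef_pos: [0.479, 0.0794, 0.1151]
eef_rot: [-2.997, 0.938, -0.002]
wrist_force: [-2.2, 1.2, 13.2]
width: 0.0466
```

```bash
python3 - <<'E'
from h import *
st()
p,d,c=cap("side"); crop(p,(200,130,280,210),6,"s14")
p,d,c=cap("scene"); crop(p,(225,150,305,230),6,"c14")
E
```

```text
t 21.08 pos [0.479  0.0794 0.1151] xax [ 0.822 -0.57   0.001] zax [ 0.001  0.001 -1.   ] yawx -34.7 j1,j6 [0.161 2.337] F [-2.2  1.2 13.2] T [ 0.62  0.64 -0.04] w 0.0466
```

View pics/s14.png

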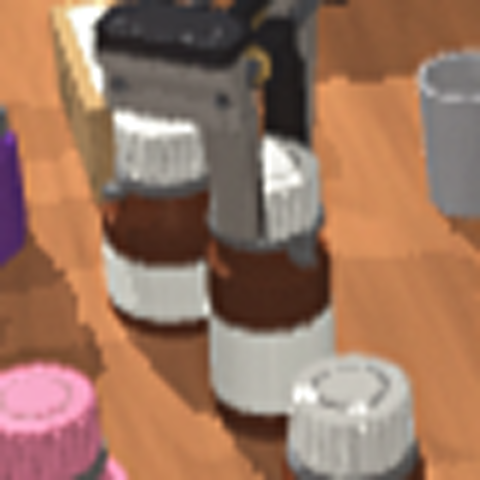

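View pics/c14.png

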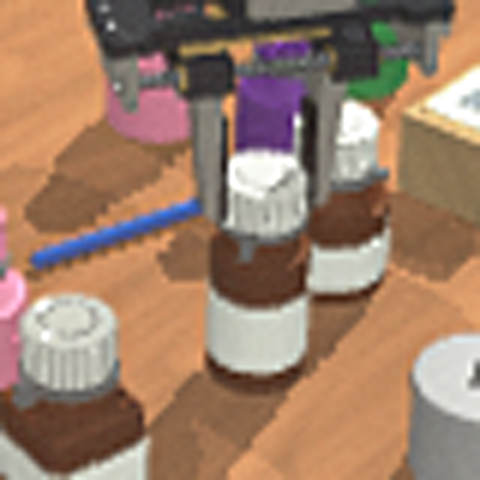

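Emit:
play_rows(plan=[0,0,0.001,0,0,0.16,1,0,0,0.001,0,0,0.31,1,0,0,0.001,0,0,0.46,1,0,0,0.001,0,0,0.46,1])

```text
clock: 21.52
eef_pos: [0.4793, 0.0795, 0.115]
eef_rot: [-2.778, 1.464, -0.002]
wrist_force: [-2.9, 3.5, 14.0]
width: 0.0469
```

```bash
python3 - <<'E'
from h import *
st()
p,d,c=cap("scene"); crop(p,(225,150,305,230),6,"c15")
p,d,c=cap("side"); crop(p,(200,130,280,210),6,"s15")
E
```

```text
t 21.52 pos [0.4793 0.0795 0.115 ] xax [ 0.565 -0.825  0.   ] zax [ 0.002  0.001 -1.   ] yawx -55.6 j1,j6 [0.161 2.701] F [-2.9  3.5 14. ] T [ 0.68  0.45 -0.03] w 0.0469
```

View pics/c15.png

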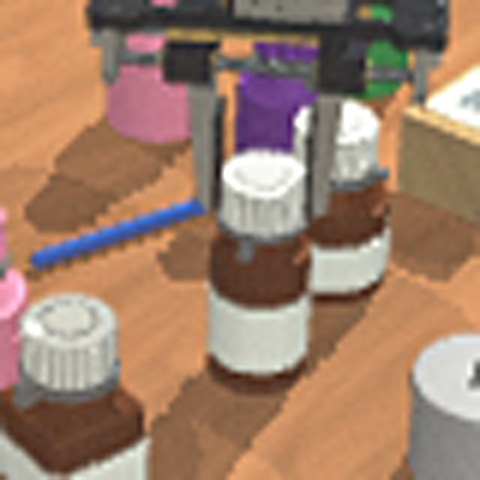

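Emit:
play_rows(plan=[0,0,-0.025,0,0,0,1,0,0,-0.025,0,0,0,-1,0,0,-0.025,0,0,0,-1,0,0,-0.025,0,0,0,-1,0,0,-0.025,0,0,0,-1,0,0,-0.2,0,0,-0.15,-1,0,0,-0.4,0,0,-0.3,-1,0,0,-0.6,0,0,-0.45,-1,0,0,-0.7,0,0,-0.6,-1,0,0,-0.7,0,0,-0.76,-1,0,0,-0.7,0,0,-0.9,-1,0,0,-0.7,0,0,-1,-1])

```text
clock: 22.62
eef_pos: [0.4785, 0.0789, 0.2543]
eef_rot: [-3.13, 0.268, -0.001]
wrist_force: [-1.0, 0.7, -0.1]
width: 0.0921
```

```bash
python3 - <<'E'
from h import *
go(.4505,.183,.255)
for n in ["scene","side"]:
    p,d,c=cap(n,n+"16"); P,u,v=pts(d,c)
    for t,xy,z,r in [("squat",(.45,.182),.112,.035),("square",(.48,-.083),.122,.035),("tall",(.477,.077),.14,.035)]: print(t,top(P,xy,z,r,.004))
    crop(p,(225,150,305,230) if n=="scene" else (200,130,280,210),6,n+"16c")
E
```

```text
t 22.62 pos [0.4785 0.0789 0.2543] xax [ 0.985 -0.17   0.001] zax [ 0.001  0.    -1.   ] yawx -9.8 j1,j6 [0.16  1.902] F [-1.   0.7 -0.1] T [-0.01  0.04  0.03] w 0.0921
shift [-0.226 -0.489 -0.004] turn [-0.    -0.001  0.   ]
squat (array([0.451 , 0.1829, 0.0264]), 84, array([0.4531, 0.1825], dtype=float32))
square (array([ 0.4811, -0.0833,  0.0256]), 124, array([ 0.4823, -0.0821], dtype=float32))
tall (array([0.4804, 0.0749, 0.0249]), 97, array([0.4783, 0.074 ], dtype=float32))
squat (array([0.4492, 0.1843, 0.0269]), 122, array([0.4483, 0.1844], dtype=float32))
square (array([ 0.4797, -0.0819,  0.0259]), 207, array([ 0.4789, -0.0821], dtype=float32))
tall (array([0.4761, 0.0762, 0.0252]), 145, array([0.4758, 0.0769], dtype=float32))
```

View pics/side16c.png

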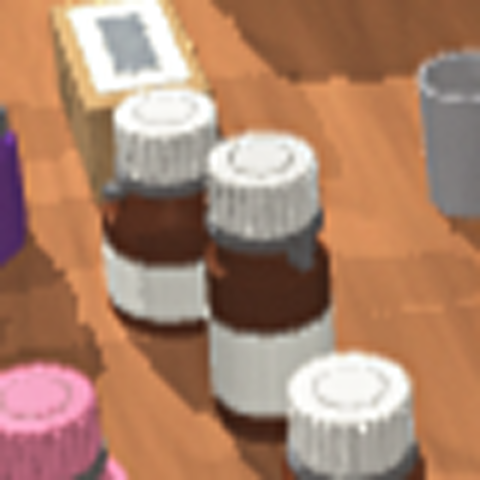

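View pics/scene16c.png

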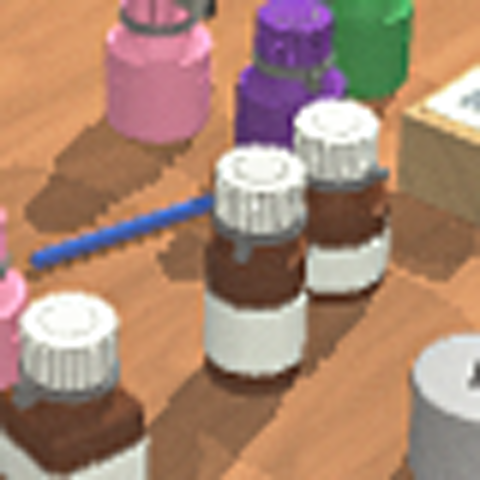

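Emit:
play_rows(plan=[-0.11,-0.24,0,0,0,-0.15,-1,-0.22,-0.49,0,0,0,-0.3,-1,-0.22,-0.49,0,0,0,-0.45,-1,-0.22,-0.49,0,0,0,-0.6,-1,-0.22,-0.49,0,0,0,-0.75,-1,-0.22,-0.49,0,0,0,-0.9,-1,-0.22,-0.49,0,0,0,-1,-1])

```text
clock: 23.3
eef_pos: [0.452, 0.1833, 0.2535]
eef_rot: [2.995, 0.947, -0.001]
wrist_force: [-0.2, -0.1, -0.6]
width: 0.0918
```

Emit:
play_rows(plan=[0,0,0,0,0,-0.15,-1,0,0,0,0,0,-0.3,-1,0,0,0,0,0,-0.45,-1,0,0,0,0,0,-0.6,-1,0,0,0,0,0,-0.75,-1,0,0,0,0,0,-0.9,-1,0,0,0,0,0,-1,-1])

```text
clock: 23.88
eef_pos: [0.4521, 0.183, 0.2536]
eef_rot: [-2.406, -2.02, 0.001]
wrist_force: [-0.2, -0.2, 0.2]
width: 0.0917
```

Emit:
play_rows(plan=[0,0,0,0,0,-0.15,-1,0,0,0,0,0,-0.3,-1,0,0,0,0,0,-0.45,-1,0,0,0,0,0,-0.6,-1,0,0,0,0,0,-0.75,-1,0,0,0,0,0,-0.9,-1,0,0,0,0,0,-1,-1])

```text
clock: 24.47
eef_pos: [0.4521, 0.183, 0.2536]
eef_rot: [-1.45, -2.787, 0.001]
wrist_force: [0.1, -0.1, -0.6]
width: 0.0919
```

Emit:
play_rows(plan=[0,0,0,0,0,-0.15,-1,0,0,0,0,0,-0.3,-1,0,0,0,0,0,-0.45,-1,0,0,0,0,0,-0.6,-1,0,0,0,0,0,-0.75,-1,0,0,0,0,0,-0.9,-1,0,0,0,0,0,-1,-1])

```text
clock: 25.05
eef_pos: [0.4521, 0.183, 0.2536]
eef_rot: [-0.273, -3.129, 0.001]
wrist_force: [-1.1, 0.0, 0.3]
width: 0.092
```

Emit:
play_rows(plan=[0,0,0,0,0,-0.15,-1,0,0,0,0,0,-0.3,-1,0,0,0,0,0,-0.45,-1,0,0,0,0,0,-0.6,-1,0,0,0,0,0,-0.75,-1,0,0,0,0,0,-0.9,-1,0,0,0,0,0,-1,-1])

```text
clock: 25.63
eef_pos: [0.4521, 0.183, 0.2535]
eef_rot: [0.945, -2.995, 0.0]
wrist_force: [0.1, 0.2, -0.1]
width: 0.0915
```

```bash
python3 - <<'E'
from h import *
for n in ["scene","side","wrist"]:
    p,d,c=cap(n,n+"17"); P,u,v=pts(d,c)
    for t,xy,z,r in [("squat",(.45,.182),.112,.035),("square",(.48,-.083),.122,.035),("tall",(.477,.077),.14,.035)]: print(t,top(P,xy,z,r,.004))
    print("cotton",rect(P,(.453,.355),.062,.085)) 
go(.4505,.183,.09)
E
```

```text
squat (array([0.452 , 0.1808, 0.026 ]), 81, array([0.4517, 0.183 ], dtype=float32))
square (array([ 0.4834, -0.0825,  0.0264]), 126, array([ 0.4836, -0.0818], dtype=float32))
tall (array([0.48  , 0.0739, 0.0257]), 96, array([0.479 , 0.0751], dtype=float32))
cotton (((458.312744140625, 352.7831726074219), (71.08032989501953, 133.35745239257812), 0.7748991250991821), np.int64(302))
squat (array([0.4485, 0.182 , 0.0253]), 123, array([0.4483, 0.1818], dtype=float32))
square (array([ 0.4792, -0.0829,  0.0255]), 207, array([ 0.479 , -0.0828], dtype=float32))
tall (array([0.4771, 0.0761, 0.0264]), 145, array([0.4758, 0.0774], dtype=float32))
cotton (((453.1615905761719, 355.1285095214844), (69.84642791748047, 135.55148315429688), 1.0309067964553833), np.int64(360))
squat (array([0.4502, 0.1848, 0.0252]), 1897, array([0.4505, 0.1849], dtype=float32))
square (array([ 0.4733, -0.0616,  0.0157]), 182, array([ 0.4733, -0.0611], dtype=float32))
tall (array([0.4777, 0.078 , 0.0253]), 2526, array([0.4777, 0.0782], dtype=float32))
cotton (((456.0448303222656, 356.4434509277344), (69.93719482421875, 130.04396057128906), 1.0300720930099487), np.int64(2729))
t 25.78 pos [0.4521 0.1831 0.2536] xax [-0.823 -0.568  0.001] zax [-0.001 -0.    -1.   ] yawx -145.4 j1,j6 [ 0.382 -1.793] F [-0.3  0.8  0.7] T [ 0.06 -0.1   0.01] w 0.0922
shift [0.006 0.004 0.818] turn [ 0.    -0.001 -0.   ]
```

View pics/side17.png

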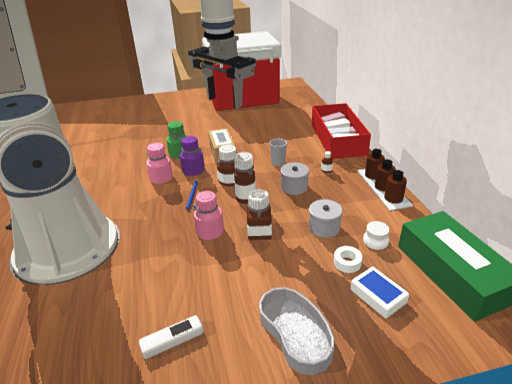

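Emit:
play_rows(plan=[0,0,0.15,0,0,-0.15,-1,0,0,0.3,0,0,-0.3,-1,0,0,0.45,0,0,-0.45,-1,0,0,0.6,0,0,-0.6,-1,0,0,0.75,0,0,-0.75,-1,0,0,0.818,0,0,-0.75,-1,0,0,0.818,0,0,-0.75,-1,0,0,0.818,0,0,-0.75,1,0,0,0.818,0,0,-0.75,1,0,0,0.818,0,0,-0.75,1,0,0,0.818,0,0,-0.75,1,0,0,0.818,0,0,-0.75,1], force=45)

```text
clock: 26.78
eef_pos: [0.4529, 0.1834, 0.0914]
eef_rot: [-1.769, 2.594, -0.001]
wrist_force: [-0.0, -0.5, -0.5]
width: 0.0604
```

Emit:
play_rows(plan=[0,0,0,0,0,0,1,0,0,0,0,0,0,1,0,0,0,0,0,0,1,0,0,0,0,0,0,1,0,0,0.01,0,0,0,1,0,0,0.02,0,0,0,1,0,0,0.023,0,0,0,1,0,0,0.023,0,0,0,1,0,0,0.023,0,0,0,1])

```text
clock: 27.53
eef_pos: [0.4521, 0.1838, 0.0874]
eef_rot: [-1.77, 2.595, 0.002]
wrist_force: [-10.6, 2.2, 28.6]
width: 0.0473
```

```bash
python3 - <<'E'
from h import *
st()
p,d,c=cap("side"); crop(p,(190,120,270,200),6,"s18")
E
```

```text
t 27.53 pos [0.4521 0.1838 0.0874] xax [-0.365 -0.931 -0.001] zax [-0.     0.001 -1.   ] yawx -111.4 j1,j6 [ 0.382 -2.387] F [-10.6   2.2  28.6] T [ 0.5   2.05 -0.03] w 0.0473
```

View pics/s18.png

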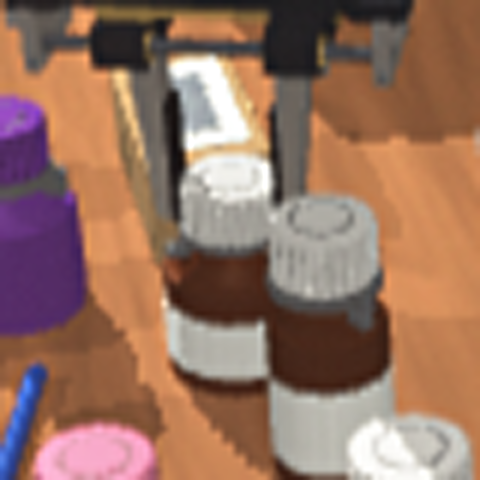

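Emit:
play_rows(plan=[0,0,-0.006,0,0,0,1,0,0,-0.006,0,0,0,1,0,0,-0.006,0,0,0,1])

```text
clock: 27.83
eef_pos: [0.4521, 0.1836, 0.0877]
eef_rot: [-1.77, 2.595, 0.001]
wrist_force: [-6.7, 3.1, 16.6]
width: 0.047
```

Emit:
play_rows(plan=[0,0,0,0,0,0.16,1,0,0,0,0,0,0.31,1,0,0,0,0,0,0.46,1,0,0,0,0,0,0.61,1,0,0,0,0,0,0.76,1,0,0,0,0,0,0.9,1,0,0,0,0,0,1,1,0,0,0,0,0,1,1])

```text
clock: 28.5
eef_pos: [0.452, 0.1836, 0.0877]
eef_rot: [0.635, -3.076, -0.001]
wrist_force: [-7.6, 2.4, 17.0]
width: 0.047
```

Emit:
play_rows(plan=[0,0,0,0,0,0.16,1,0,0,0,0,0,0.31,1,0,0,0,0,0,0.46,1,0,0,0,0,0,0.61,1,0,0,0,0,0,0.76,1,0,0,0,0,0,0.9,1,0,0,0,0,0,1,1,0,0,0,0,0,1,1])

```text
clock: 29.17
eef_pos: [0.4538, 0.1838, 0.0877]
eef_rot: [0.59, 3.083, 0.003]
wrist_force: [0.1, 2.2, 8.3]
width: 0.047
```

```bash
python3 - <<'E'
from h import *
st()
p,d,c=cap("side"); crop(p,(190,120,270,200),6,"s19")
p,d,c=cap("scene"); crop(p,(245,140,325,220),6,"c19")
E
```

```text
t 29.17 pos [0.4538 0.1838 0.0877] xax [-0.929  0.369 -0.002] zax [ 0.003  0.001 -1.   ] yawx 158.3 j1,j6 [ 0.382 -0.811] F [0.1 2.2 8.3] T [ 0.25  0.   -0.07] w 0.047
```

View pics/s19.png

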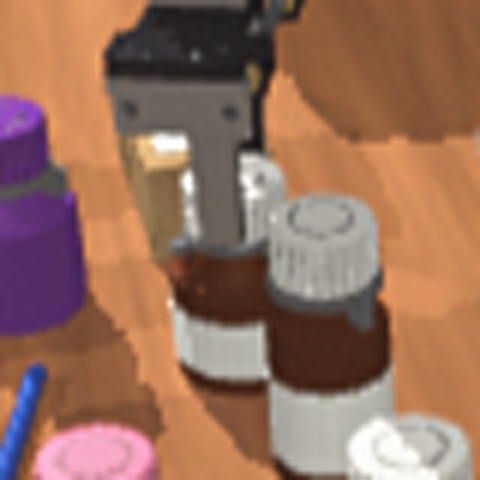

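View pics/c19.png

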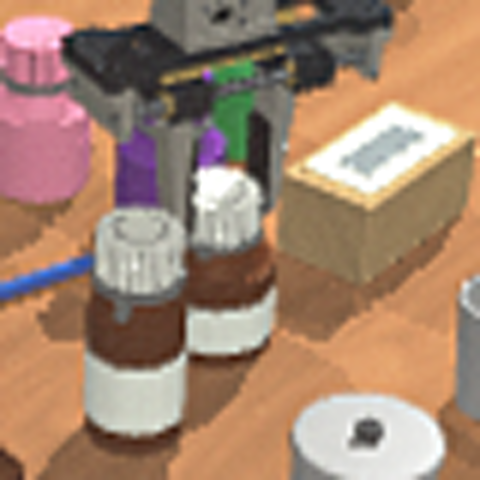

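Emit:
play_rows(plan=[0,0,0.004,0,0,0,1,0,0,0.004,0,0,0,1,0,0,0.004,0,0,0,1])

```text
clock: 29.52
eef_pos: [0.4541, 0.1841, 0.0874]
eef_rot: [0.582, 3.084, 0.004]
wrist_force: [-1.3, 2.4, 13.8]
width: 0.0472
```

Emit:
play_rows(plan=[0,0,0.001,0,0,0.16,1,0,0,0.001,0,0,0.31,1,0,0,0.001,0,0,0.46,1,0,0,0.001,0,0,0.61,1,0,0,0.001,0,0,0.76,1,0,0,0.001,0,0,0.9,1,0,0,0.001,0,0,1,1,0,0,0.001,0,0,1,1])

```text
clock: 30.18
eef_pos: [0.4544, 0.1842, 0.0874]
eef_rot: [1.725, 2.623, 0.006]
wrist_force: [-0.3, 2.7, 15.2]
width: 0.0475
```

```bash
python3 - <<'E'
from h import *
st()
p,d,c=cap("side"); crop(p,(190,120,270,200),6,"s20")
p,d,c=cap("scene"); crop(p,(245,140,325,220),6,"c20")
E
```

```text
t 30.18 pos [0.4544 0.1842 0.0874] xax [-0.396  0.918  0.   ] zax [ 0.004  0.002 -1.   ] yawx 113.3 j1,j6 [ 0.382 -0.025] F [-0.3  2.7 15.2] T [ 0.34  0.34 -0.04] w 0.0475
```

View pics/s20.png

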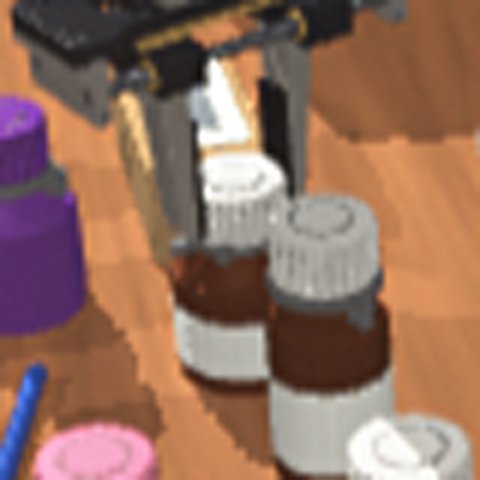

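View pics/c20.png

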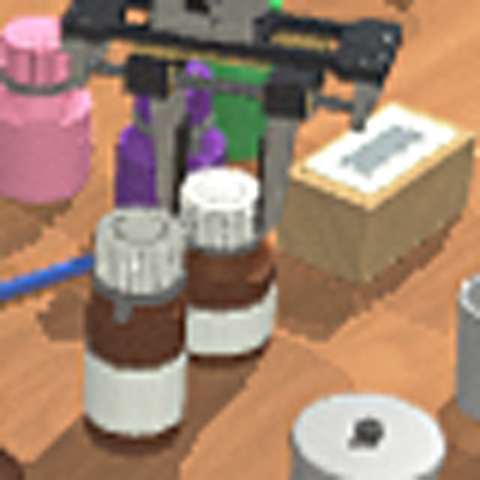

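Emit:
play_rows(plan=[0,0,0,0,0,0.16,1,0,0,0,0,0,0.31,1,0,0,0,0,0,0.46,1,0,0,0,0,0,0.61,1,0,0,0,0,0,0.76,1,0,0,0,0,0,0.9,1,0,0,0,0,0,1,1,0,0,0,0,0,1,1])

```text
clock: 30.95
eef_pos: [0.4548, 0.1843, 0.0874]
eef_rot: [2.599, 1.763, 0.008]
wrist_force: [0.4, 2.0, 13.1]
width: 0.0472
```

Emit:
play_rows(plan=[0,0,0,0,0,0.16,1,0,0,0,0,0,0.31,1,0,0,0,0,0,0.46,1,0,0,0,0,0,0.61,1,0,0,0,0,0,0.76,1,0,0,0,0,0,0.9,1,0,0,0,0,0,1,1,0,0,0,0,0,1,1])

```text
clock: 31.62
eef_pos: [0.4549, 0.1839, 0.0874]
eef_rot: [-3.076, -0.635, -0.008]
wrist_force: [1.4, 0.8, 13.2]
width: 0.0473
```

```bash
python3 - <<'E'
from h import *
st()
p,d,c=cap("side"); crop(p,(190,120,270,200),6,"s21")
E
```

```text
t 31.62 pos [0.4549 0.1839 0.0874] xax [0.918 0.396 0.005] zax [ 0.005  0.002 -1.   ] yawx 23.3 j1,j6 [0.381 1.545] F [ 1.4  0.8 13.2] T [ 0.19 -0.13 -0.01] w 0.0473
```

View pics/s21.png

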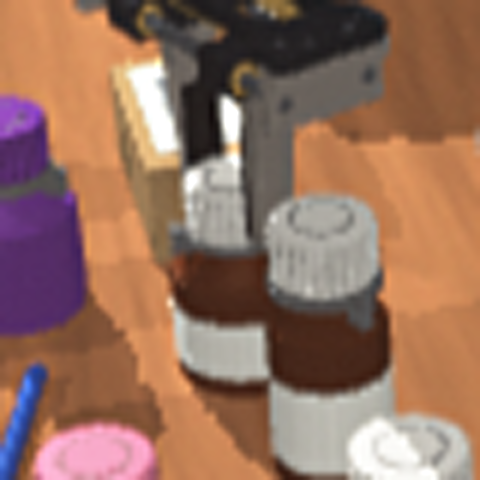

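Emit:
play_rows(plan=[0,0,0,0,0,0.16,1,0,0,0,0,0,0.31,1,0,0,0,0,0,0.46,1,0,0,0,0,0,0.61,1,0,0,0,0,0,0.76,1,0,0,0,0,0,0.9,1,0,0,0,0,0,1,1,0,0,0,0,0,1,1])

```text
clock: 32.33
eef_pos: [0.4547, 0.1836, 0.0873]
eef_rot: [-3.084, 0.59, -0.007]
wrist_force: [1.2, -2.2, 13.5]
width: 0.0471
```

```bash
python3 - <<'E'
from h import *
st()
p,d,c=cap("side"); crop(p,(190,120,270,200),6,"s22")
E
```

```text
t 32.33 pos [0.4547 0.1836 0.0873] xax [ 0.929 -0.369  0.004] zax [ 0.005  0.001 -1.   ] yawx -21.7 j1,j6 [0.381 2.331] F [ 1.2 -2.2 13.5] T [-0.09 -0.25 -0.06] w 0.0471
```

View pics/s22.png

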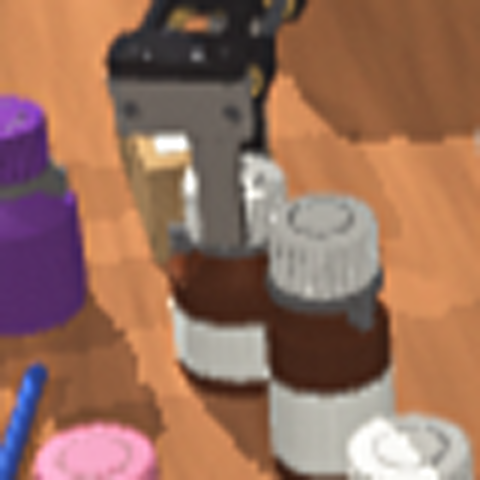

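Emit:
play_rows(plan=[0,0,0.002,0,0,0.16,1,0,0,0.002,0,0,0.31,1,0,0,0.002,0,0,0.44,1,0,0,0.002,0,0,0.44,1])

```text
clock: 32.72
eef_pos: [0.4547, 0.1834, 0.0872]
eef_rot: [-2.935, 1.113, -0.007]
wrist_force: [-0.2, -4.6, 17.8]
width: 0.047
```

```bash
python3 - <<'E'
from h import *
st()
p,d,c=cap("side"); crop(p,(190,120,270,200),6,"s23")
E
```

```text
t 32.72 pos [0.4547 0.1834 0.0872] xax [ 0.749 -0.663  0.003] zax [ 0.005  0.001 -1.   ] yawx -41.5 j1,j6 [0.381 2.678] F [-0.2 -4.6 17.8] T [-0.39 -0.16  0.03] w 0.047
```

View pics/s23.png

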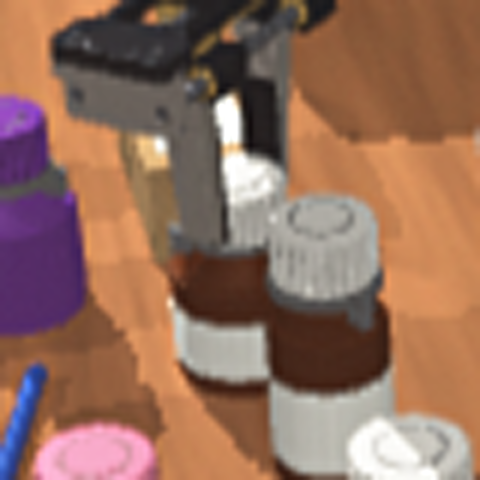

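Emit:
play_rows(plan=[0,0,-0.025,0,0,0,1,0,0,-0.04,0,0,0,1,0,0,-0.1,0,0,0,1,0,0,-0.2,0,0,0,1,0,0,-0.35,0,0,0,1,0,0,-0.5,0,0,0,1,0,0,-0.65,0,0,0,1,0,0,-0.8,0,0,0,1,0,0,-0.8,0,0,0,1])

```text
clock: 33.52
eef_pos: [0.4548, 0.184, 0.2504]
eef_rot: [-2.936, 1.103, -0.009]
wrist_force: [0.9, 1.1, -3.5]
width: 0.0472
```

```bash
python3 - <<'E'
from h import *
go(.6375,-.008,.251)
p,d,c=cap("side","s24")
E
```

```text
t 33.52 pos [0.4548 0.184  0.2504] xax [ 0.753 -0.658  0.004] zax [ 0.007  0.002 -1.   ] yawx -41.2 j1,j6 [0.382 2.671] F [ 0.9  1.1 -3.5] T [ 0.26 -0.31 -0.01] w 0.0472
shift [1.32e+00 1.21e-01 1.00e-03] turn [-0.008 -0.005  0.   ]
```

View pics/s24.png

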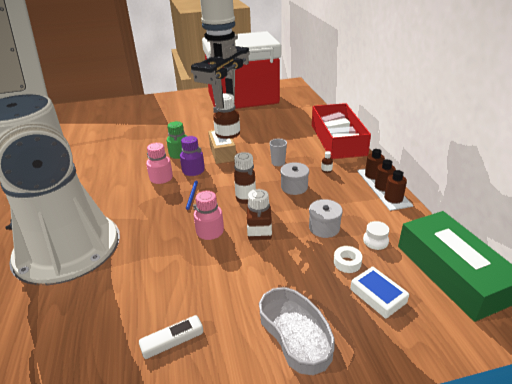

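Emit:
play_rows(plan=[0.15,0.02,0,0,0,-0.1,1,0.3,0.03,0,0,0,-0.25,1,0.45,0.05,0,0,0,-0.4,1,0.6,0.06,0,0,0,-0.55,1,0.75,0.08,0,0,0,-0.7,1,0.9,0.09,0,0,0,-0.85,1,1,0.1,0,-0.006,-0.004,-0.95,1,1,0.1,0,-0.006,-0.004,-1,1,1,0.1,0,-0.006,-0.004,-1,1])

```text
clock: 34.32
eef_pos: [0.5889, 0.0353, 0.2424]
eef_rot: [3.136, 0.105, -0.014]
wrist_force: [0.5, -0.7, -3.5]
width: 0.0474
```

```bash
python3 - <<'E'
from h import *
go(.6375,-.008,.20)
p,d,c=cap("wrist"); P,u,v=pts(d,c)
for t,xy in [("A",(.647,-.107)),("B",(.628,.091))]: print(t,top(P,xy,.0655,.055,.004))
E
```

```text
t 34.32 pos [0.5889 0.0353 0.2424] xax [ 0.998  0.067 -0.009] zax [-0.009 -0.004 -1.   ] yawx 3.8 j1,j6 [0.059 1.565] F [ 0.5 -0.7 -3.5] T [-0.14  0.02 -0.04] w 0.0474
shift [0.23  0.231 0.211] turn [0.004 0.012 0.   ]
A (array([ 0.6479, -0.1041,  0.0415]), 4637, array([ 0.6477, -0.1037], dtype=float32))
B (array([0.6296, 0.0947, 0.0413]), 4641, array([0.6296, 0.0947], dtype=float32))
```

Emit:
play_rows(plan=[0.1,0.1,0,0,0,-0.15,1,0.2,0.2,0,0,0,-0.3,1,0.24,0.225,0,0,0,-0.45,1,0.24,0.225,0,0,0,-0.6,1,0.24,0.225,0,0,0,-0.75,1,0.24,0.225,0.1,0,0,-0.9,1,0.24,0.225,0.2,0,0,-1,1,0.24,0.225,0.3,0,0,-1,1,0.24,0.225,0.4,0,0,-1,1,0.24,0.225,0.4,0,0,-1,1,0.24,0.225,0.4,0,0,-1,1])

```text
clock: 35.28
eef_pos: [0.6384, -0.0049, 0.1638]
eef_rot: [-2.861, -1.298, 0.014]
wrist_force: [0.6, -0.1, -3.2]
width: 0.0471
```

```bash
python3 - <<'E'
from h import *
go(.638,-.0065,.0912)
p,d,c=cap("wrist","w25"); P,u,v=pts(d,c)
for t,xy in [("A",(.647,-.107)),("B",(.628,.091))]: print(t,top(P,xy,.0655,.055,.004))
p,d,c=cap("side"); crop(p,(200,100,360,260),4,"s25")
E
```

```text
t 35.28 pos [ 0.6384 -0.0049  0.1638] xax [ 0.659  0.752 -0.008] zax [-0.008 -0.003 -1.   ] yawx 48.8 j1,j6 [-0.008  0.713] F [ 0.6 -0.1 -3.2] T [ 0.01 -0.1   0.02] w 0.0471
shift [-0.005  0.005  0.363] turn [-0.005  0.01  -0.   ]
A (array([ 0.65  , -0.1045,  0.0416]), 2217, array([ 0.6497, -0.1033], dtype=float32))
B (array([0.6312, 0.0939, 0.0416]), 8277, array([0.6312, 0.0939], dtype=float32))
```

View pics/s25.png

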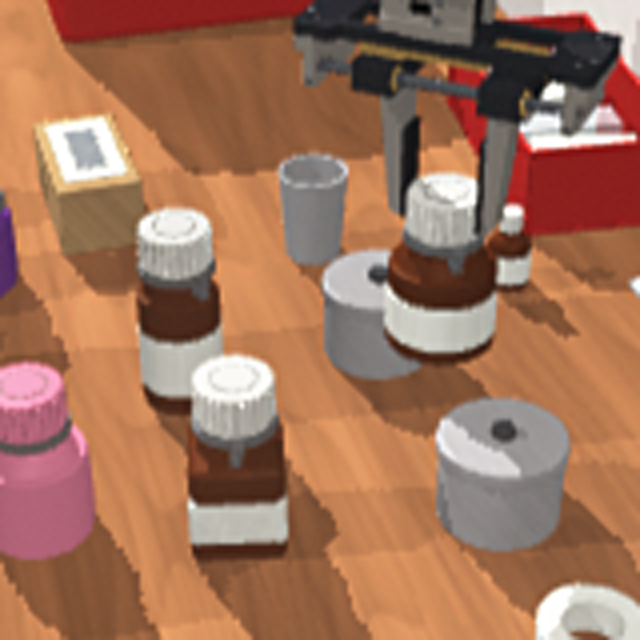

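View pics/w25.png

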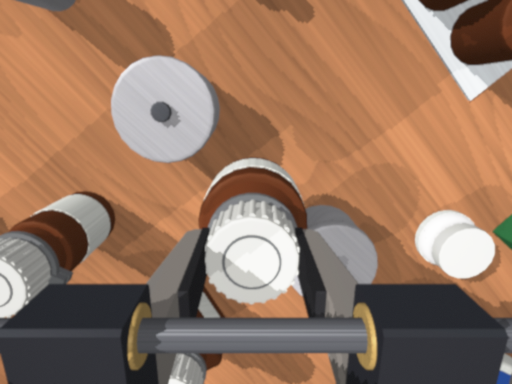

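Emit:
play_rows(plan=[-0.005,0.005,0.1,0,0.005,0,1,-0.005,0.005,0.2,-0.005,0.01,0,1,-0.005,0.005,0.27,-0.005,0.01,0,1,-0.005,0.005,0.31,-0.005,0.01,0,1,-0.005,0.005,0.335,-0.005,0.01,0,1,-0.005,0.005,0.35,-0.005,0.01,0,1,-0.005,0.005,0.355,-0.005,0.01,0,1,-0.005,0.005,0.355,-0.005,0.01,0,1])

```text
clock: 36.05
eef_pos: [0.6405, -0.0072, 0.0953]
eef_rot: [2.859, 1.297, 0.007]
wrist_force: [-0.0, 0.1, -4.4]
width: 0.0471
```

```bash
python3 - <<'E'
from h import *
st()
E
```

```text
t 36.05 pos [ 0.6405 -0.0072  0.0953] xax [0.658 0.753 0.003] zax [ 0.005 -0.    -1.   ] yawx 48.8 j1,j6 [-0.014  0.705] F [-0.   0.1 -4.4] T [-0.03 -0.04 -0.01] w 0.0471
```

Emit:
play_rows(plan=[0,-0.01,0.01,0,0,0,1,0,-0.01,0.02,0,0,0,1,0,-0.01,0.02,0,0,0,1])

```text
clock: 36.3
eef_pos: [0.639, -0.006, 0.0911]
eef_rot: [2.858, 1.298, 0.007]
wrist_force: [0.0, -0.7, 2.4]
width: 0.0468
```

```bash
python3 - <<'E'
from h import *
st()
p,d,c=cap("side"); crop(p,(260,120,360,260),5,"s26")
E
```

```text
t 36.3 pos [ 0.639  -0.006   0.0911] xax [0.658 0.753 0.003] zax [ 0.005 -0.    -1.   ] yawx 48.8 j1,j6 [-0.012  0.707] F [ 0.  -0.7  2.4] T [-0.19  0.04 -0.  ] w 0.0468
```

View pics/s26.png

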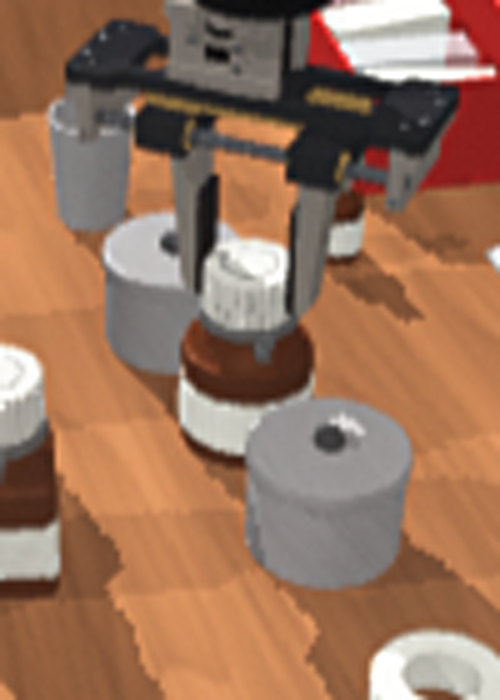

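Emit:
play_rows(plan=[0,0,0,0,0,0,-0.4,0,0,0,0,0,0,-0.4,0,0,0,0,0,0,-0.4,0,0,0,0,0,0,-0.4,0,0,-0.15,0,0,0,-0.4,0,0,-0.35,0,0,0,-1,0,0,-0.55,0,0,0,-1,0,0,-0.75,0,0,0,-1,0,0,-0.9,0,0,0,-1,0,0,-0.9,0,0,0,-1])

```text
clock: 37.18
eef_pos: [0.6411, -0.0059, 0.2781]
eef_rot: [2.855, 1.296, 0.021]
wrist_force: [-0.1, 0.2, 0.2]
width: 0.0918
```

```bash
python3 - <<'E'
from h import *
go(.48,-.0815,.25)
for n in ["scene","side","wrist"]:
    p,d,c=cap(n,n+"27"); P,u,v=pts(d,c)
    for t,xy,z,r in [("squat",(.638,-.006),.112,.035),("square",(.48,-.083),.122,.035),("tall",(.477,.077),.14,.035),("A",(.647,-.107),.0655,.055),("B",(.628,.091),.0655,.055)]: print(n,t,top(P,xy,z,r,.004))
    for lo,hi in [(.07,.09),(.03,.06)]:
        m=(P[:,2]>lo)&(P[:,2]<hi)&(np.hypot(P[:,0]-.48,P[:,1]+.082)<.045); Q=P[m,:2]*1000
        if len(Q)>10: print("sq",lo,cv2.minAreaRect(Q.astype(np.float32)),len(Q))
E
```

```text
t 37.18 pos [ 0.6411 -0.0059  0.2781] xax [0.658 0.753 0.01 ] zax [ 0.015 -0.    -1.   ] yawx 48.8 j1,j6 [-0.012  0.707] F [-0.1  0.2  0.2] T [-0.04 -0.03  0.06] w 0.0918
shift [-0.816 -0.359  0.129] turn [ 0.014 -0.012 -0.   ]
scene squat (array([ 0.6401, -0.0098,  0.0256]), 134, array([ 0.6399, -0.0088], dtype=float32))
scene square (array([ 0.4827, -0.0814,  0.0257]), 124, array([ 0.4836, -0.0812], dtype=float32))
scene tall (array([0.4804, 0.0744, 0.0248]), 97, array([0.4794, 0.0746], dtype=float32))
scene A (array([ 0.6496, -0.1085,  0.0419]), 328, array([ 0.6489, -0.1079], dtype=float32))
scene B (array([0.632 , 0.0919, 0.0406]), 200, array([0.6323, 0.0911], dtype=float32))
sq 0.07 ((489.97833251953125, -93.35675048828125), (70.1766357421875, 45.59534454345703), 36.69426345825195) 116
sq 0.03 ((491.9441833496094, -100.2532730102539), (79.48148345947266, 42.66611099243164), 30.580045700073242) 182
side squat (array([ 0.6367, -0.0093,  0.0258]), 161, array([ 0.6372, -0.0096], dtype=float32))
side square (array([ 0.4792, -0.0816,  0.0254]), 208, array([ 0.4788, -0.0816], dtype=flo
[... 483 characters left out ...]
336914) 235
wrist squat (array([ 0.6383, -0.0064,  0.0251]), 1637, array([ 0.6381, -0.0064], dtype=float32))
wrist square (array([ 0.4824, -0.0772,  0.0244]), 584, array([ 0.4845, -0.0743], dtype=float32))
wrist tall (array([0.477 , 0.0787, 0.0255]), 1802, array([0.4766, 0.0784], dtype=float32))
wrist A (array([ 0.6464, -0.1038,  0.0401]), 733, array([ 0.6471, -0.1036], dtype=float32))
wrist B (array([0.6286, 0.0946, 0.0406]), 1221, array([0.6274, 0.0947], dtype=float32))
sq 0.07 ((481.0556945800781, -79.08628845214844), (54.443599700927734, 54.617103576660156), 76.07392120361328) 492
sq 0.03 ((497.1518859863281, -68.11865234375), (42.3541259765625, 82.57582092285156), 32.79546356201172) 666
```

View pics/side27.png

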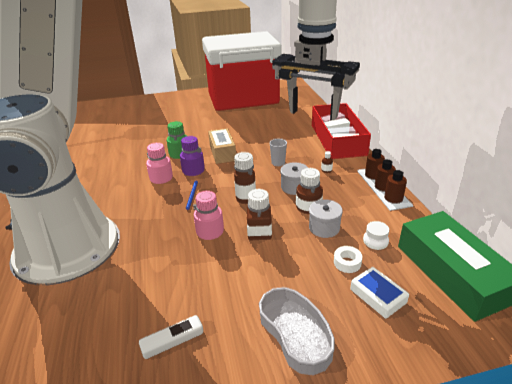

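View pics/wrist27.png

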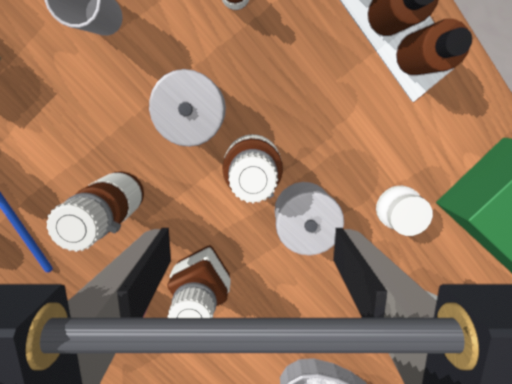

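Emit:
play_rows(plan=[-0.15,-0.07,0,0.014,-0.012,-0.1,-1,-0.35,-0.15,0,0.014,-0.012,-0.25,-1,-0.55,-0.24,0,0.014,-0.012,-0.4,-1,-0.75,-0.33,0,0.014,-0.012,-0.55,-1,-0.82,-0.36,0,0.014,-0.012,-0.6,-1,-0.82,-0.36,0,0.014,-0.012,-0.6,-1,-0.82,-0.36,0,0.014,-0.012,-0.6,-1,-0.82,-0.36,0,0.014,-0.012,-0.6,-1])

```text
clock: 38.0
eef_pos: [0.476, -0.0817, 0.2691]
eef_rot: [-2.476, -1.926, 0.016]
wrist_force: [0.6, 0.0, 0.3]
width: 0.092
```

```bash
python3 - <<'E'
from h import *
p,d,c=cap("wrist","w28"); P,u,v=pts(d,c)
print(top(P,(.48,-.083),.122,.035,.004))
for lo,hi in [(.07,.09),(.03,.06)]:
        m=(P[:,2]>lo)&(P[:,2]<hi)&(np.hypot(P[:,0]-.48,P[:,1]+.082)<.045); Q=P[m,:2]*1000
        if len(Q)>10: print("sq",lo,cv2.minAreaRect(Q.astype(np.float32)),len(Q))
go(.4805,-.0815,.25,76)
p,d,c=cap("side"); crop(p,(180,150,340,270),5,"s28")
E
```

```text
(array([ 0.4812, -0.0796,  0.0253]), 1862, array([ 0.4815, -0.0795], dtype=float32))
sq 0.07 ((480.9129638671875, -78.57135009765625), (56.03925323486328, 57.03680419921875), 78.77017974853516) 413
sq 0.03 ((487.175048828125, -51.3082275390625), (4.445237636566162, 59.018375396728516), 78.2125244140625) 172
t 38.05 pos [ 0.4764 -0.0816  0.2692] xax [ 0.246  0.969 -0.005] zax [-0.011 -0.003 -1.   ] yawx 75.8 j1,j6 [-0.169  0.081] F [-0.6 -0.3  1.1] T [-0.13 -0.08 -0.02] w 0.0918
shift [0.006 0.021 0.096] turn [-0.013  0.007 -0.005]
```

View pics/w28.png

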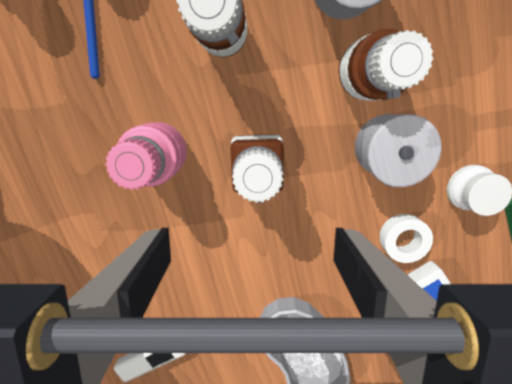

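Emit:
play_rows(plan=[0.003,0.021,0.15,-0.01,0.006,-0.02,-1,0.003,0.021,0.35,-0.01,0.006,-0.02,-1,0.003,0.021,0.55,-0.01,0.006,-0.02,-1,0.003,0.021,0.75,-0.01,0.006,-0.02,-1,0.003,0.021,0.85,-0.01,0.006,-0.02,-1,0.003,0.021,0.85,-0.01,0.006,-0.02,-1,0.003,0.021,0.85,-0.01,0.006,-0.02,-1])

```text
clock: 38.68
eef_pos: [0.478, -0.0824, 0.099]
eef_rot: [-2.461, -1.949, 0.005]
wrist_force: [-0.4, -0.1, -0.3]
width: 0.0922
```

```bash
python3 - <<'E'
from h import *
go(.4805,-.081,.044,77)
p,d,c=cap("scene"); crop(p,(190,150,290,250),6,"c29")
E
```

```text
t 38.68 pos [ 0.478  -0.0824  0.099 ] xax [ 0.229  0.973 -0.001] zax [-0.004  0.    -1.   ] yawx 76.7 j1,j6 [-0.173  0.059] F [-0.4 -0.1 -0.3] T [-0.02 -0.11 -0.02] w 0.0922
shift [0.01  0.012 0.275] turn [-0.005  0.001 -0.006]
```

View pics/c29.png

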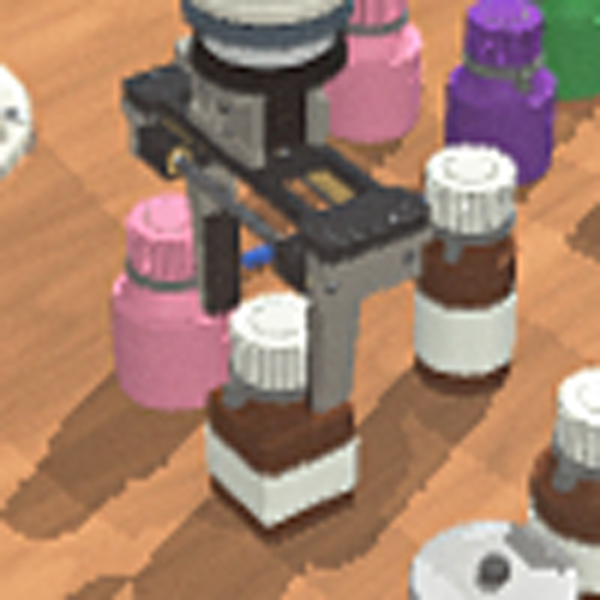

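Emit:
play_rows(plan=[0.01,0.012,0.1,-0.005,0,0,-1,0.01,0.012,0.2,-0.005,0,0,-1,0.01,0.012,0.275,-0.005,0,0,-1,0.01,0.012,0.275,-0.005,0,0,-1,0.01,0.012,0.275,-0.005,0,0,1,0.01,0.012,0.275,-0.005,0,0,1,0.01,0.012,0.275,-0.005,0,0,1,0.01,0.012,0.275,-0.005,0,0,1,0.01,0.012,0.275,-0.005,0,0,1,0.01,0.012,0.275,-0.005,0,0,1,0.01,0.012,0.275,-0.005,0,0,1,0.01,0.012,0.275,-0.005,0,0,1], force=30)

```text
clock: 39.73
eef_pos: [0.4811, -0.0816, 0.0457]
eef_rot: [2.461, 1.948, 0.002]
wrist_force: [-2.0, -0.0, 7.7]
width: 0.0599
```

```bash
python3 - <<'E'
from h import *
st()
E
```

```text
t 39.73 pos [ 0.4811 -0.0816  0.0457] xax [ 0.23   0.973 -0.001] zax [ 0.003 -0.002 -1.   ] yawx 76.7 j1,j6 [-0.17   0.063] F [-2.  -0.   7.7] T [0.13 0.42 0.1 ] w 0.0599
```

Emit:
play_rows(plan=[0,0,-0.02,0,0,0,1,0,0,-0.06,0,0,0,1,0,0,-0.15,0,0,0,1,0,0,-0.3,0,0,0,1,0,0,-0.45,0,0,0,1,0,0,-0.5,0,0,0,1,0,0,-0.5,0,0,0,1])

```text
clock: 40.32
eef_pos: [0.4824, -0.0817, 0.1476]
eef_rot: [2.458, 1.946, 0.007]
wrist_force: [1.0, -0.2, -2.6]
width: 0.0597
```

```bash
python3 - <<'E'
from h import *
go(.443,-.241,.145,104.4)
p,d,c=cap("side","s30")
for n in ["scene","wrist"]:
    p,d,c=cap(n); P,u,v=pts(d,c); print(n,top(P,(.481,-.0816),.222,.04,.006))
E
```

```text
t 40.32 pos [ 0.4824 -0.0817  0.1476] xax [ 0.23   0.973 -0.001] zax [ 0.008 -0.002 -1.   ] yawx 76.7 j1,j6 [-0.17   0.062] F [ 1.  -0.2 -2.6] T [-0.03 -0.12 -0.02] w 0.0597
shift [-0.82  -0.009  0.013] turn [ 0.01   0.003 -0.615]
scene (array([ 0.481 , -0.083 ,  0.0392]), 57, array([ 0.4785, -0.0837], dtype=float32))
wrist (array([ 0.4821, -0.0769,  0.0389]), 9529, array([ 0.4825, -0.0782], dtype=float32))
```

View pics/s30.png

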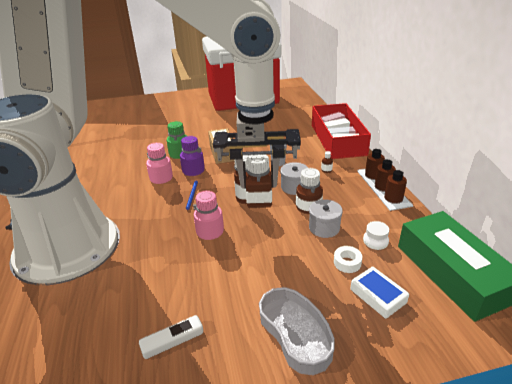

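Emit:
play_rows(plan=[-0.12,0,0,0,0,-0.1,1,-0.27,0,0,0,0,-0.22,1,-0.42,0,0,0,0,-0.35,1,-0.57,0,0,0,0,-0.48,1,-0.72,-0.005,0,0,0,-0.6,1,-0.82,-0.009,0,0,0,-0.61,1,-0.82,-0.009,0,0,0,-0.61,1,-0.82,-0.009,0,0,0,-0.61,1])

```text
clock: 41.13
eef_pos: [0.4398, -0.2408, 0.1432]
eef_rot: [-1.933, -2.476, 0.0]
wrist_force: [0.4, -0.1, -2.1]
width: 0.0604
```

```bash
python3 - <<'E'
from h import *
go(.443,-.241,.0457,104.4)
for n in ["scene","side"]:
    p,d,c=cap(n,n+"31"); P,u,v=pts(d,c); print(n,top(P,(.443,-.241),.224,.035,.005), rect(P,(.443,-.241),.224,.035,.005))
E
```

```text
t 41.13 pos [ 0.4398 -0.2408  0.1432] xax [-0.242  0.97   0.   ] zax [-0.  0. -1.] yawx 104.0 j1,j6 [-0.504 -0.749] F [ 0.4 -0.1 -2.1] T [ 0.01 -0.11 -0.01] w 0.0604
shift [-0.005  0.015  0.487] turn [-0.    -0.    -0.009]
scene (array([ 0.4427, -0.2432,  0.022 ]), 39, array([ 0.4436, -0.2437], dtype=float32)) (((439.0694580078125, -245.4780731201172), (28.556705474853516, 40.76274108886719), 44.89971160888672), np.int64(39))
side (array([ 0.4463, -0.2416,  0.0297]), 192, array([ 0.4479, -0.2395], dtype=float32)) (((448.22308349609375, -240.1337432861328), (44.42897415161133, 55.490478515625), 87.03455352783203), np.int64(192))
```

View pics/side31.png

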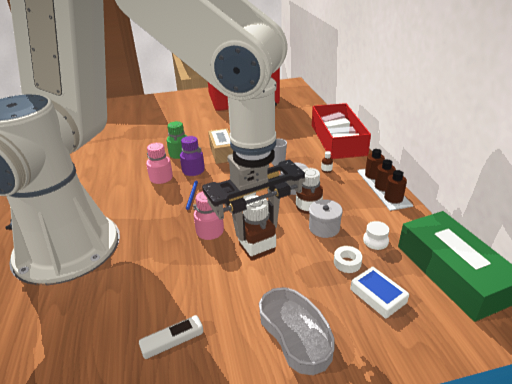

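Emit:
play_rows(plan=[-0.005,0.008,0.1,0,0,0,1,-0.005,0.008,0.22,0,0,0,1,-0.005,0.008,0.34,0,0,0,1,-0.005,0.008,0.42,0,0,0,1,-0.005,0.008,0.46,0,0,0,1,-0.005,0.008,0.48,0,0,0,1,-0.005,0.008,0.48,0,0,0,1,-0.005,0.008,0.48,0,0,0,1])

```text
clock: 41.9
eef_pos: [0.4438, -0.2412, 0.0495]
eef_rot: [1.928, 2.476, 0.001]
wrist_force: [-0.4, 0.0, -2.4]
width: 0.0601
```

```bash
python3 - <<'E'
from h import *
go(.443,-.241,.0457,104.4)
p,d,c=cap("side"); crop(p,(200,190,350,380),4,"s32")
E
```

```text
t 41.9 pos [ 0.4438 -0.2412  0.0495] xax [-0.245  0.969 -0.002] zax [ 0.003 -0.002 -1.   ] yawx 104.2 j1,j6 [-0.501 -0.748] F [-0.4  0.  -2.4] T [-0.06 -0.07  0.02] w 0.0601
shift [ 0.002 -0.004  0.019] turn [ 0.003  0.003 -0.004]
```

View pics/s32.png

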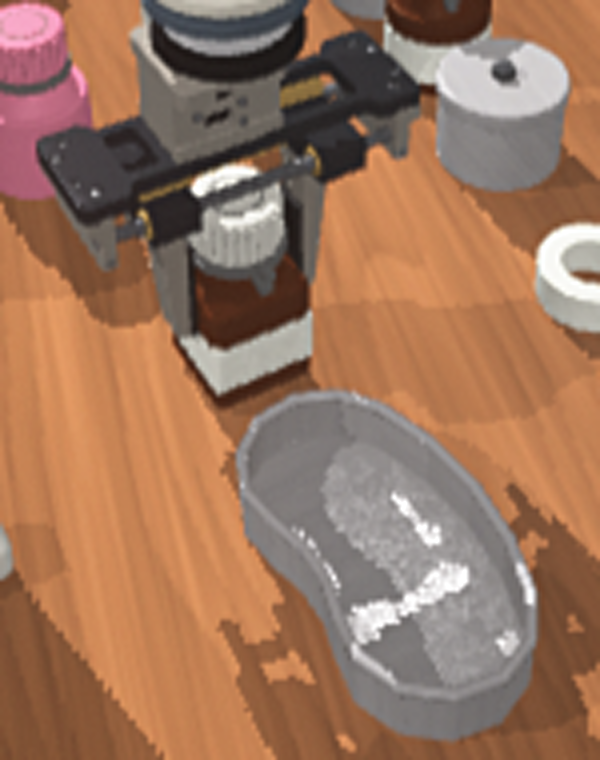

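Emit:
play_rows(plan=[0,0,0.008,0,0,0,1,0,0,0.015,0,0,0,1,0,0,0.02,0,0,0,1,0,0,0.02,0,0,0,1])

```text
clock: 42.28
eef_pos: [0.4436, -0.2416, 0.0457]
eef_rot: [1.928, 2.475, 0.001]
wrist_force: [-1.2, 0.1, 3.6]
width: 0.0597
```

Emit:
play_rows(plan=[0,0,0,0,0,0,-1,0,0,0,0,0,0,-1,0,0,0,0,0,0,-1,0,0,0,0,0,0,-1,0,0,-0.15,0,0,0,-1,0,0,-0.35,0,0,0,-1,0,0,-0.55,0,0,0,-1,0,0,-0.75,0,0,0,-1,0,0,-0.95,0,0,0,-1,0,0,-1,0,0,0,-1,0,0,-1,0,0,0,-1])

```text
clock: 43.2
eef_pos: [0.4445, -0.242, 0.2484]
eef_rot: [1.925, 2.471, 0.002]
wrist_force: [-0.8, 1.2, 0.4]
width: 0.0915
```

```bash
python3 - <<'E'
from h import *
go(.478,.07,.25)
for n in ["scene","side"]:
    p,d,c=cap(n,n+"33"); P,u,v=pts(d,c); print(n,top(P,(.443,-.241),.122,.035,.004))
    for lo,hi in [(.07,.09),(.03,.06)]:
        m=(P[:,2]>lo)&(P[:,2]<hi)&(np.hypot(P[:,0]-.443,P[:,1]+.241)<.045); Q=P[m,:2]*1000
        if len(Q)>10: print("sq",lo,cv2.minAreaRect(Q.astype(np.float32)),len(Q))
    for t,xy,z in [("squat",(.638,-.006),.112),("tall",(.477,.077),.14)]: print(t,top(P,xy,z,.035,.004))
E
```

```text
t 43.2 pos [ 0.4445 -0.242   0.2484] xax [-0.245  0.97  -0.006] zax [ 0.008 -0.005 -1.   ] yawx 104.2 j1,j6 [-0.501 -0.749] F [-0.8  1.2  0.4] T [-0.03 -0.12 -0.01] w 0.0915
shift [ 1.471  0.544 -0.014] turn [0.009 0.008 0.   ]
scene (array([ 0.4448, -0.2429,  0.0254]), 149, array([ 0.4454, -0.242 ], dtype=float32))
sq 0.07 ((454.7199401855469, -249.82577514648438), (71.17560577392578, 48.07975387573242), 51.61690902709961) 122
sq 0.03 ((460.7333984375, -252.81512451171875), (80.03860473632812, 42.70696258544922), 55.0934944152832) 208
squat (array([ 0.6409, -0.0103,  0.026 ]), 134, array([ 0.6404, -0.0095], dtype=float32))
tall (array([0.4778, 0.0762, 0.0259]), 93, array([0.4781, 0.0767], dtype=float32))
side (array([ 0.4422, -0.2405,  0.0265]), 317, array([ 0.4413, -0.2412], dtype=float32))
sq 0.07 ((437.8304748535156, -254.328125), (50.82332229614258, 72.78860473632812), 70.94938659667969) 264
sq 0.03 ((431.7516174316406, -260.7218322753906), (41.84329605102539, 80.05052185058594), 62.24592590332031) 357
squat (array([ 0.6376, -0.0089,  0.0261]), 167, array([ 0.6371, -0.0088], dtype=float32))
tall (array([0.4763, 0.0741, 0.0239]), 81, array([0.4781, 0.074 ], dtype=float32))
```

View pics/side33.png

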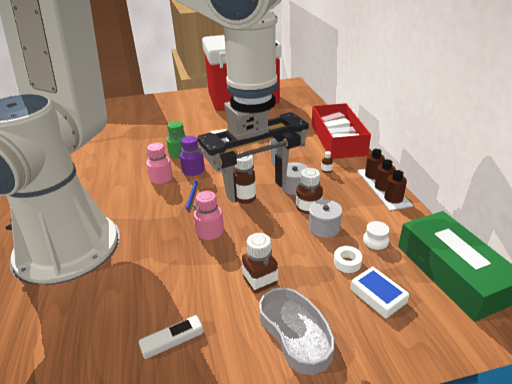

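Emit:
play_rows(plan=[0.15,0.06,-0.05,0.005,0.005,0,-1,0.35,0.13,-0.05,0.005,0.005,0,-1,0.55,0.2,-0.05,0.005,0.005,0,-1,0.75,0.28,-0.05,0.005,0.005,0,-1,0.95,0.35,-0.05,0.005,0.005,0,-1,1,0.37,-0.05,0.005,0.005,0,-1,1,0.37,-0.05,0.005,0.005,0,-1])

```text
clock: 43.88
eef_pos: [0.4643, -0.026, 0.2521]
eef_rot: [-1.922, -2.477, 0.003]
wrist_force: [-0.4, 0.4, 0.7]
width: 0.0919
```

```bash
python3 - <<'E'
from h import *
go(.478,.0775,.25)
p,d,c=cap("wrist"); P,u,v=pts(d,c); print(top(P,(.477,.077),.14,.035,.004), "cotton",rect(P,(.456,.356),.062,.085))
E
```

```text
t 43.88 pos [ 0.4643 -0.026   0.2521] xax [-0.248  0.969  0.004] zax [-0.007  0.002 -1.   ] yawx 104.4 j1,j6 [-0.061 -0.313] F [-0.4  0.4  0.7] T [-0.09 -0.09 -0.02] w 0.0919
shift [0.484 0.195 0.012] turn [-0.008 -0.005  0.   ]
(array([0.4781, 0.0768, 0.0252]), 2993, array([0.4778, 0.0766], dtype=float32)) cotton (((0.0, 0.0), (0.0, 0.0), 0.0), np.int64(0))
```

Emit:
play_rows(plan=[0.2,0.08,0,0,0,0,-1,0.4,0.16,0,0,0,0,-1,0.475,0.19,0,0,0,0,-1,0.475,0.19,0,0,0,0,-1,0.475,0.19,0,0,0,0,-1,0.475,0.19,0,0,0,0,-1])

```text
clock: 44.43
eef_pos: [0.4785, 0.0709, 0.2538]
eef_rot: [-1.929, -2.475, 0.004]
wrist_force: [0.4, -0.5, 0.1]
width: 0.0916
```

```bash
python3 - <<'E'
from h import *
p,d,c=cap("wrist"); P,u,v=pts(d,c); print(top(P,(.477,.077),.14,.035,.004), "cotton",rect(P,(.456,.356),.062,.085))
go(.478,.077,.118)
E
```

```text
(array([0.4779, 0.0786, 0.0253]), 2283, array([0.4782, 0.0786], dtype=float32)) cotton (((0.0, 0.0), (0.0, 0.0), 0.0), np.int64(0))
t 44.48 pos [0.4786 0.0708 0.2541] xax [-0.244  0.97   0.002] zax [-0.004  0.001 -1.   ] yawx 104.1 j1,j6 [ 0.143 -0.104] F [ 0.2 -0.5  0.6] T [-0.07 -0.09  0.05] w 0.0921
shift [0.03  0.007 0.68 ] turn [-0.005 -0.002  0.   ]
```

Emit:
play_rows(plan=[0.034,0.005,0.2,0,0,0,-1,0.034,0.005,0.4,0,0,0,-1,0.034,0.005,0.6,0,0,0,-1,0.034,0.005,0.68,0,0,0,-1,0.034,0.005,0.68,0,0,0,-1,0.034,0.005,0.68,0,0,0,-1,0.034,0.005,0.68,0,0,0,1,0.034,0.005,0.68,0,0,0,1,0.034,0.005,0.68,0,0,0,1,0.034,0.005,0.68,0,0,0,1,0.034,0.005,0.68,0,0,0,1,0.034,0.005,0.68,0,0,0,1], force=40)

```text
clock: 45.48
eef_pos: [0.4783, 0.0795, 0.1193]
eef_rot: [-1.929, -2.477, -0.0]
wrist_force: [-0.5, 0.5, -0.3]
width: 0.0541
```

Emit:
play_rows(plan=[0,0,0,0,0,0,1,0,0,0,0,0,0,1,0,0,0,0,0,0,1,0,0,0,0,0,0,1])

```text
clock: 45.82
eef_pos: [0.4779, 0.0795, 0.1188]
eef_rot: [-1.928, -2.476, 0.001]
wrist_force: [-0.5, -0.2, 2.4]
width: 0.0472
```

```bash
python3 - <<'E'
from h import *
go(.55,.3575,.17)
E
```

```text
t 45.82 pos [0.4779 0.0795 0.1188] xax [-0.245  0.97   0.002] zax [-0.003  0.001 -1.   ] yawx 104.2 j1,j6 [ 0.16  -0.089] F [-0.5 -0.2  2.4] T [-0.08  0.06  0.  ] w 0.0472
shift [ 1.26   0.689 -0.255] turn [-0.003 -0.003  0.   ]
```

Emit:
play_rows(plan=[0,0,-0.03,0,0,0,1,0,0,-0.12,0,0,0,1,0,0,-0.27,0,0,0,1,0,0,-0.42,0,0,0,1,0,0,-0.5,0,0,0,1,0.1,0.055,-0.5,0,0,0,1,0.23,0.125,-0.5,0,0,0,1,0.36,0.195,-0.5,0,0,0,1,0.5,0.27,-0.5,0,0,0,1,0.63,0.34,-0.5,0,0,0,1,0.7,0.38,-0.5,0,0,0,1,0.7,0.38,-0.5,0,0,0,1])

```text
clock: 46.82
eef_pos: [0.5182, 0.2365, 0.2188]
eef_rot: [-1.926, -2.478, -0.001]
wrist_force: [0.6, -0.9, -4.1]
width: 0.047
```

```bash
python3 - <<'E'
from h import *
p,d,c=cap("wrist","w34"); P,u,v=pts(d,c); print("cotton",rect(P,(.456,.356),.062,.085))
p,d,c=cap("side","s34")
go(.55,.3575,.19)
E
```

```text
cotton (((455.06011962890625, 343.12060546875), (70.12327575683594, 104.7680892944336), 1.0540354251861572), np.int64(8359))
t 46.92 pos [0.5172 0.2336 0.2185] xax [-0.246  0.969  0.001] zax [-0.004  0.    -1.   ] yawx 104.2 j1,j6 [0.42  0.171] F [ 0.4 -0.3 -3.8] T [-0.06 -0.1   0.01] w 0.0472
shift [0.56  0.312 0.142] turn [-0.004 -0.002  0.   ]
```

View pics/s34.png

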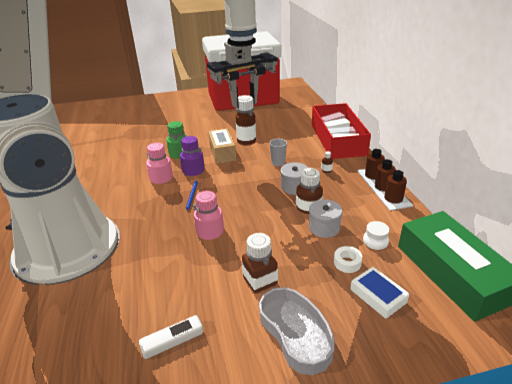

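View pics/w34.png

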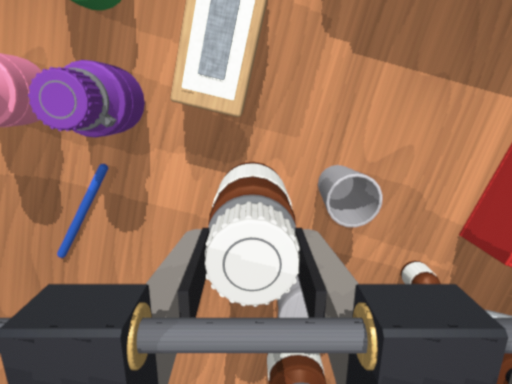

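Emit:
play_rows(plan=[0.12,0.07,0,0,0,0,1,0.25,0.14,0,0,0,0,1,0.38,0.21,0,0,0,0,1,0.51,0.28,0,0,0,0,1,0.555,0.308,0,0,0,0,1,0.555,0.308,0,0,0,0,1,0.555,0.308,0.1,0,0,0,1,0.555,0.308,0.2,0,0,0,1,0.555,0.308,0.3,0,0,0,1,0.555,0.308,0.35,0,0,0,1,0.555,0.308,0.35,0,0,0,1])

```text
clock: 47.83
eef_pos: [0.5484, 0.3538, 0.1466]
eef_rot: [-1.929, -2.474, 0.009]
wrist_force: [-0.2, -0.8, -3.0]
width: 0.0472
```

```bash
python3 - <<'E'
from h import *
go(.5495,.3573,.1192)
for n in ["scene","side"]:
    p,d,c=cap(n,n+"35"); P,u,v=pts(d,c); 
    for z in (.17,.175): print(n,top(P,(.55,.357),z,.035,.006))
E
```

```text
t 47.83 pos [0.5484 0.3538 0.1466] xax [-0.244  0.97  -0.   ] zax [-0.007 -0.002 -1.   ] yawx 104.1 j1,j6 [0.569 0.322] F [-0.2 -0.8 -3. ] T [-0.08 -0.09  0.02] w 0.0472
shift [0.016 0.011 0.137] turn [-0.009  0.    -0.   ]
scene (array([0.5508, 0.3511, 0.0309]), 84, array([0.5516, 0.3517], dtype=float32))
scene (array([0.5544, 0.3441, 0.0315]), 29, array([0.5542, 0.3477], dtype=float32))
side (array([0.553 , 0.3486, 0.0334]), 106, array([0.553 , 0.3493], dtype=float32))
side (array([0.553 , 0.3486, 0.0334]), 78, array([0.553 , 0.3493], dtype=float32))
```

View pics/scene35.png

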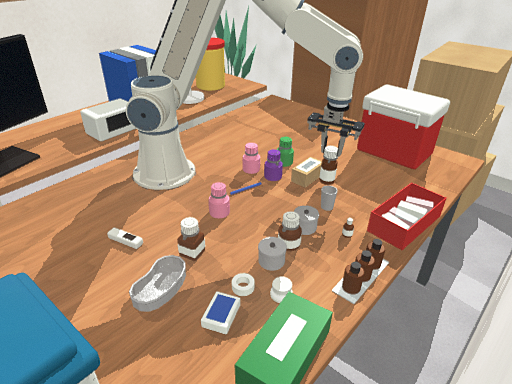

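Emit:
play_rows(plan=[0.01,0.008,0.05,-0.005,0,0,1,0.014,0.01,0.1,-0.005,0,0,1,0.014,0.01,0.12,-0.005,0,0,1,0.014,0.01,0.135,-0.005,0,0,1,0.014,0.01,0.135,-0.005,0,0,1,0.014,0.01,0.135,-0.005,0,0,1])

```text
clock: 48.43
eef_pos: [0.5512, 0.3597, 0.122]
eef_rot: [-1.93, -2.478, -0.004]
wrist_force: [0.4, 0.1, -3.5]
width: 0.0472
```

```bash
python3 - <<'E'
from h import *
go(.5495,.3573,.1192)
E
```

```text
t 48.43 pos [0.5512 0.3597 0.122 ] xax [-0.245  0.97   0.002] zax [ 0.001  0.002 -1.   ] yawx 104.2 j1,j6 [0.575 0.327] F [ 0.4  0.1 -3.5] T [-0.02 -0.11 -0.02] w 0.0472
shift [-0.01  -0.011  0.014] turn [ 0.002 -0.002 -0.   ]
```

Emit:
play_rows(plan=[-0.01,-0.01,0.005,0,0,0,1,-0.01,-0.01,0.012,0,0,0,1,-0.01,-0.01,0.02,0,0,0,1,-0.01,-0.01,0.02,0,0,0,1])

```text
clock: 48.77
eef_pos: [0.5499, 0.3573, 0.1185]
eef_rot: [-1.93, -2.478, -0.005]
wrist_force: [-0.4, -0.7, 1.8]
width: 0.0471
```

Emit:
play_rows(plan=[0,0,0,0,0,0,-1,0,0,0,0,0,0,-1,0,0,0,0,0,0,-1,0,0,0,0,0,0,-1,0,0,-0.15,0,0,0,-1,0,0,-0.3,0,0,0,-1,0,0,-0.45,0,0,0,-1,0,0,-0.6,0,0,0,-1,0,0,-0.65,0,0,0,-1,0,0,-0.65,0,0,0,-1])

```text
clock: 49.6
eef_pos: [0.551, 0.3579, 0.2513]
eef_rot: [1.93, 2.477, 0.013]
wrist_force: [1.0, -0.2, -0.0]
width: 0.092
```

```bash
python3 - <<'E'
from h import *
go(.62,.243,.25)
for n in ["scene","side","wrist"]:
    p,d,c=cap(n,n+"36"); P,u,v=pts(d,c)
    for t,xy,z,r,e in [("tall",(.55,.357),.14,.035,.004),("cup",(.62,.243),.073,.04,.005),("squat",(.638,-.006),.112,.035,.004),("square",(.443,-.2415),.122,.035,.004)]: print(n,t,top(P,xy,z,r,e))
    print("cotton",rect(P,(.456,.356),.062,.085))
E
```

```text
t 49.6 pos [0.551  0.3579 0.2513] xax [-0.245  0.97   0.004] zax [ 0.006  0.005 -1.   ] yawx 104.2 j1,j6 [0.573 0.325] F [ 1.  -0.2 -0. ] T [-0.04 -0.13 -0.04] w 0.092
shift [-0.642  0.194  0.005] turn [ 0.009 -0.005 -0.   ]
scene tall (array([0.5533, 0.3522, 0.0271]), 77, array([0.5523, 0.3522], dtype=float32))
scene cup (array([0.6231, 0.2411, 0.0305]), 66, array([0.6225, 0.2408], dtype=float32))
scene squat (array([ 0.6404, -0.0109,  0.0262]), 133, array([ 0.6389, -0.0106], dtype=float32))
scene square (array([ 0.4448, -0.2427,  0.0253]), 148, array([ 0.4443, -0.2424], dtype=float32))
cotton (((479.382080078125, 354.53179931640625), (113.37205505371094, 133.9333038330078), 1.340984582901001), np.int64(306))
side tall (array([0.5478, 0.3537, 0.0251]), 87, array([0.5482, 0.3532], dtype=float32))
side cup (array([0.6201, 0.2416, 0.03  ]), 84, array([0.6179, 0.2418], dtype=float32))
side squat (array([ 0.6374, -0.0087,  0.0258]), 160, array([ 0.6364, -0.0087], dtype=float32))
side square (array([ 0.4419, -0.2417,  0.0257]), 314, array([ 0.4413, -0.2415], dtype=float32))
cotton (((476.2956848144531, 354.2244873046875), (115.94058990478516, 132.387939453125), 0.7244563698768616), np.int64(413))
wrist tall (array([0.55  , 0.3561, 0.0253]), 2305, array([0.5494, 0.3562], dtype=float32))
wrist cup (array([0.6205, 0.2438, 0.0281]), 524, array([0.6207, 0.2437], dtype=float32))
wrist squat None
wrist square None
cotton (((478.60931396484375, 357.86871337890625), (116.93846130371094, 129.70281982421875), 0.9904607534408569), np.int64(7598))
```

View pics/scene36.png

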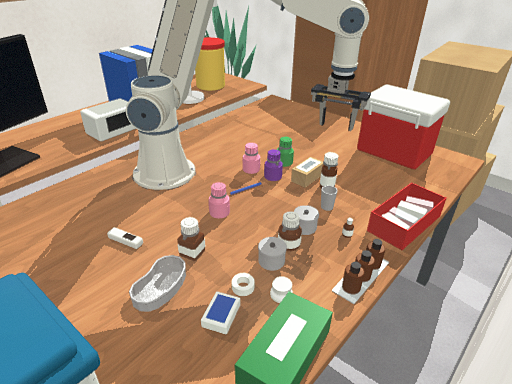

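Emit:
play_rows(plan=[-0.15,0.05,0,0.005,-0.003,0,-1,-0.35,0.1,0,0.005,-0.003,0,-1,-0.55,0.16,0,0.005,-0.003,0,-1,-0.64,0.194,0.1,0.005,-0.003,0,-1,-0.64,0.194,0.3,0.005,-0.003,0,-1,-0.64,0.194,0.5,0.005,-0.003,0,-1,-0.64,0.194,0.5,0.005,-0.003,0,-1,-0.64,0.194,0.5,0.005,-0.003,0,-1])

```text
clock: 50.42
eef_pos: [0.6163, 0.2416, 0.1445]
eef_rot: [-1.928, -2.475, 0.013]
wrist_force: [0.2, 0.3, -0.1]
width: 0.0915
```

```bash
python3 - <<'E'
from h import *
go(.6205,.243,.044)
E
```

```text
t 50.42 pos [0.6163 0.2416 0.1445] xax [-0.245  0.97  -0.001] zax [-0.009 -0.004 -1.   ] yawx 104.2 j1,j6 [0.371 0.124] F [ 0.2  0.3 -0.1] T [-0.06 -0.08 -0.02] w 0.0915
shift [0.002 0.027 0.502] turn [-0.012  0.002 -0.   ]
```

Emit:
play_rows(plan=[0,0.015,0.1,-0.006,0,0,-1,0,0.015,0.25,-0.006,0,0,-1,0,0.015,0.4,-0.006,0,0,-1,0,0.015,0.5,-0.006,0,0,-1,0,0.015,0.5,-0.006,0,0,-1,0,0.015,0.5,-0.006,0,0,-1,0,0.015,0.5,-0.006,0,0,1,0,0.015,0.5,-0.006,0,0,1,0,0.015,0.5,-0.006,0,0,1,0,0.015,0.5,-0.006,0,0,1,0,0.015,0.5,-0.006,0,0,1,0,0.015,0.5,-0.006,0,0,1], force=15)

```text
clock: 51.42
eef_pos: [0.6216, 0.2433, 0.0484]
eef_rot: [1.929, 2.477, 0.004]
wrist_force: [-2.4, -0.2, 5.2]
width: 0.0553
```

Emit:
play_rows(plan=[0,0,0,0,0,0,1,0,0,0,0,0,0,1,0,0,0,0,0,0,1])

```text
clock: 51.67
eef_pos: [0.6216, 0.2433, 0.0484]
eef_rot: [1.929, 2.477, 0.003]
wrist_force: [-3.0, -0.1, 5.9]
width: 0.0553
```

```bash
python3 - <<'E'
from h import *
st()
p,d,c=cap("side"); crop(p,(230,90,350,190),5,"s37")
E
```

```text
t 51.67 pos [0.6216 0.2433 0.0484] xax [-0.245  0.97  -0.   ] zax [ 0.003  0.    -1.   ] yawx 104.2 j1,j6 [0.371 0.124] F [-3.  -0.1  5.9] T [-0.14  0.2   0.02] w 0.0553
```

View pics/s37.png

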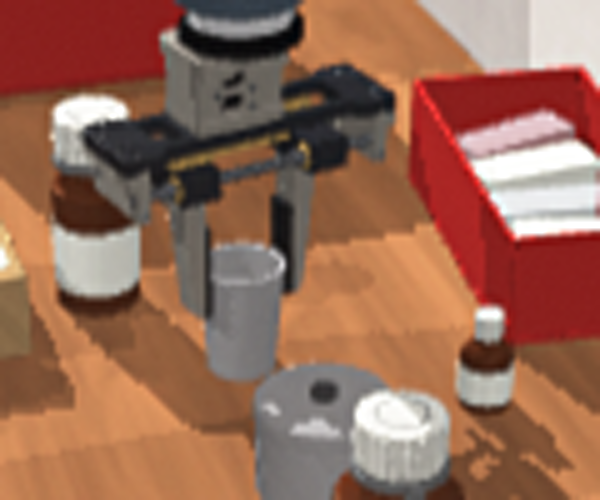

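Emit:
play_rows(plan=[0,0,-0.03,0,0,0,1,0,0,-0.12,0,0,0,1,0,0,-0.27,0,0,0,1,0,0,-0.42,0,0,0,1,0,0,-0.57,0,0,0,1,0,0,-0.72,0,0,0,1,0,0,-0.87,0,0,0,1,0,0,-0.95,0,0,0,1,0,0,-0.95,0,0,0,1])

```text
clock: 52.47
eef_pos: [0.6229, 0.2439, 0.2425]
eef_rot: [1.927, 2.474, 0.012]
wrist_force: [0.9, 0.4, -0.8]
width: 0.0551
```

```bash
python3 - <<'E'
from h import *
go(.484,-.388,.238)
E
```

```text
t 52.47 pos [0.6229 0.2439 0.2425] xax [-0.245  0.97   0.   ] zax [ 0.009  0.003 -1.   ] yawx 104.2 j1,j6 [0.371 0.124] F [ 0.9  0.4 -0.8] T [-0.03 -0.16  0.03] w 0.0551
shift [-2.894 -1.447  0.008] turn [ 0.012 -0.001 -0.   ]
```

Emit:
play_rows(plan=[-0.1,-0.05,0,0,0,0,1,-0.24,-0.12,0,0,0,0,1,-0.39,-0.195,0,0,0,0,1,-0.54,-0.27,0,0,0,0,1,-0.69,-0.345,0,0,0,0,1,-0.83,-0.415,0,0,0,0,1,-0.96,-0.48,0,0,0,0,1])

```text
clock: 53.05
eef_pos: [0.5733, 0.0318, 0.236]
eef_rot: [1.93, 2.478, 0.0]
wrist_force: [-0.7, -0.0, -1.3]
width: 0.055
```

Emit:
play_rows(plan=[-0.14,-0.07,0,0,0,0,1,-0.28,-0.14,0,0,0,0,1,-0.42,-0.21,0,0,0,0,1,-0.56,-0.28,0,0,0,0,1,-0.7,-0.35,0,0,0,0,1,-0.84,-0.42,0,0,0,0,1,-0.96,-0.48,0,0,0,0,1])

```text
clock: 53.63
eef_pos: [0.5273, -0.1777, 0.2359]
eef_rot: [1.931, 2.478, 0.001]
wrist_force: [-0.0, 0.4, -0.9]
width: 0.0554
```

Emit:
play_rows(plan=[-0.14,-0.07,0,0,0,0,1,-0.28,-0.14,0,0,0,0,1,-0.42,-0.21,0,0,0,0,1,-0.56,-0.28,0,0,0,0,1,-0.7,-0.35,0,0,0,0,1,-0.84,-0.42,0,0,0,0,1,-0.94,-0.47,0,0,0,0,1,-0.96,-0.48,0,0,0,0,1,-0.96,-0.48,0,0,0,0,1])

```text
clock: 54.38
eef_pos: [0.4816, -0.3865, 0.2356]
eef_rot: [-1.933, -2.476, -0.003]
wrist_force: [-0.0, 0.9, -1.3]
width: 0.0554
```

```bash
python3 - <<'E'
from h import *
go(.484,-.388,.052,104.4)
p,d,c=cap("side","s38")
E
```

```text
t 54.38 pos [ 0.4816 -0.3865  0.2356] xax [-0.243  0.97   0.001] zax [ 0.001  0.002 -1.   ] yawx 104.0 j1,j6 [-0.68  -0.926] F [-0.   0.9 -1.3] T [-0.01 -0.07  0.05] w 0.0554
shift [-0.012  0.008  0.918] turn [ 0.002 -0.002 -0.008]
```

View pics/s38.png

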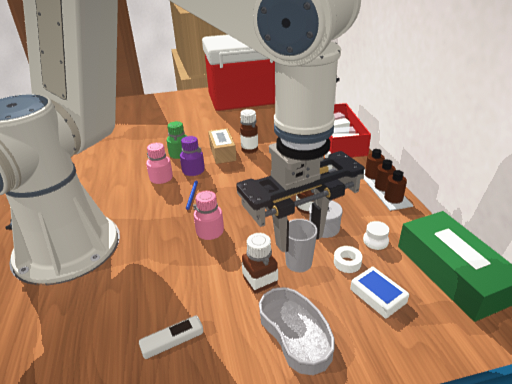

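Emit:
play_rows(plan=[-0.01,0.006,0.12,0,0,0,1,-0.01,0.006,0.27,0,0,0,1,-0.01,0.006,0.42,0,0,0,1,-0.01,0.006,0.57,0,0,0,1,-0.01,0.006,0.7,0,0,0,1,-0.01,0.006,0.8,0,0,0,1,-0.01,0.006,0.86,0,0,0,1,-0.01,0.006,0.88,0,0,0,1,-0.01,0.006,0.88,0,0,0,1])

```text
clock: 55.18
eef_pos: [0.4848, -0.3862, 0.0607]
eef_rot: [1.929, 2.479, 0.003]
wrist_force: [0.2, 0.2, -1.3]
width: 0.0553
```

```bash
python3 - <<'E'
from h import *
go(.484,-.388,.0514,104.4)
p,d,c=cap("side"); crop(p,(210,200,370,380),4,"s39")
E
```

```text
t 55.18 pos [ 0.4848 -0.3862  0.0607] xax [-0.246  0.969  0.001] zax [ 0.002  0.001 -1.   ] yawx 104.2 j1,j6 [-0.676 -0.926] F [ 0.2  0.2 -1.3] T [-0.03 -0.13 -0.  ] w 0.0553
shift [-0.008 -0.006  0.046] turn [ 0.002 -0.001 -0.004]
```

View pics/s39.png

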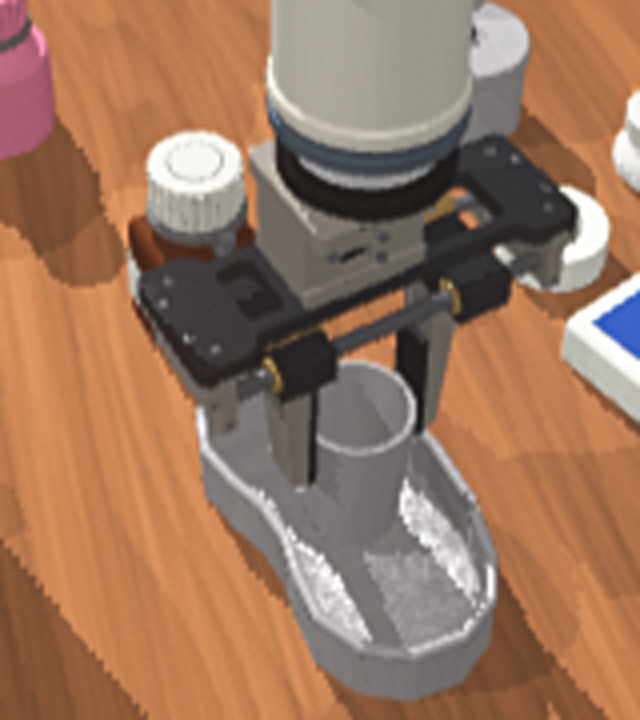

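Emit:
play_rows(plan=[-0.008,-0.005,0.015,0,0,0,1,-0.008,-0.005,0.03,0,0,0,1,-0.008,-0.005,0.04,0,0,0,1,-0.008,-0.005,0.045,0,0,0,1,-0.008,-0.005,0.045,0,0,0,1])

```text
clock: 55.65
eef_pos: [0.4842, -0.3892, 0.0524]
eef_rot: [1.929, 2.477, 0.003]
wrist_force: [-0.7, -0.5, -0.8]
width: 0.055
```

Emit:
play_rows(plan=[0,0,0.005,0,0,0,1,0,0,0.01,0,0,0,1,0,0,0.01,0,0,0,1])

```text
clock: 55.9
eef_pos: [0.4845, -0.3896, 0.0514]
eef_rot: [1.929, 2.476, 0.003]
wrist_force: [-2.2, 1.5, 8.2]
width: 0.0551
```

Contact; release and rise straight up.

Emit:
play_rows(plan=[0,0,-0.006,0,0,0,1,0,0,-0.006,0,0,0,-1,0,0,-0.006,0,0,0,-1,0,0,-0.006,0,0,0,-1,0,0,-0.006,0,0,0,-1,0,0,-0.15,0,0,0,-1,0,0,-0.35,0,0,0,-1,0,0,-0.55,0,0,0,-1,0,0,-0.75,0,0,0,-1,0,0,-0.95,0,0,0,-1,0,0,-1,0,0,0,-1,0,0,-1,0,0,0,-1])

```text
clock: 56.9
eef_pos: [0.4854, -0.3905, 0.2544]
eef_rot: [1.925, 2.472, 0.003]
wrist_force: [0.6, 0.3, 0.6]
width: 0.0918
```

Emit:
play_rows(plan=[-0.15,0,-0.1,0,0,0,-1,-0.3,0,-0.2,0,0,0,-1,-0.45,0,-0.3,0,0,0,-1,-0.6,0,-0.4,0,0,0,-1,-0.7,0,-0.4,0,0,0,-1,-0.7,0,-0.4,0,0,0,-1,-0.7,0,-0.4,0,0,0,-1])

```text
clock: 57.48
eef_pos: [0.5172, -0.5251, 0.327]
eef_rot: [-1.93, -2.476, -0.004]
wrist_force: [0.1, -0.1, -1.3]
width: 0.0924
```

```bash
python3 - <<'E'
from h import *
st()
for n in ["scene","side","wrist"]:
    p,d,c=cap(n,n+"40"); P,u,v=pts(d,c)
    for t,xy,z,r,e in [("tall",(.55,.357),.14,.035,.004),("cup",(.484,-.388),.076,.04,.006),("squat",(.638,-.006),.112,.035,.004),("square",(.443,-.2415),.122,.035,.004),("A",(.647,-.107),.0655,.055,.004),("B",(.628,.091),.0655,.055,.004)]: print(n,t,top(P,xy,z,r,e))
    m=(np.hypot(P[:,0]-.482,P[:,1]+.39)<.11)&(P[:,2]>.03)&(P[:,2]<.042); print("dish",cv2.minAreaRect((P[m,:2]*1000).astype(np.float32)))
    if n=="wrist":
        m=(P[:,2]>.06)&(P[:,2]<.09)&(np.hypot(P[:,0]-.443,P[:,1]+.241)<.045); print("sq",cv2.minAreaRect((P[m,:2]*1000).astype(np.float32)))
    else:
        l,t,r,b=(150,150,360,300) if n=="scene" else (200,100,360,300); crop(p,(l,t,r,b),3,n+"40c")
E
```

```text
t 57.48 pos [ 0.5172 -0.5251  0.327 ] xax [-0.244  0.97   0.003] zax [-0.     0.003 -1.   ] yawx 104.1 j1,j6 [-0.796 -1.043] F [ 0.1 -0.1 -1.3] T [-0.02 -0.1  -0.05] w 0.0924
scene tall (array([0.5516, 0.3509, 0.0261]), 66, array([0.5521, 0.3497], dtype=float32))
scene cup (array([ 0.4845, -0.3911,  0.0299]), 137, array([ 0.4852, -0.3902], dtype=float32))
scene squat (array([ 0.6398, -0.0111,  0.0266]), 130, array([ 0.6395, -0.0098], dtype=float32))
scene square (array([ 0.4451, -0.2409,  0.0263]), 152, array([ 0.4453, -0.2412], dtype=float32))
scene A (array([ 0.6494, -0.1088,  0.0424]), 340, array([ 0.6487, -0.1083], dtype=float32))
scene B (array([0.6311, 0.0874, 0.0439]), 212, array([0.6323, 0.0913], dtype=float32))
dish ((483.887451171875, -391.68182373046875), (103.75843048095703, 185.3658905029297), 13.335936546325684)
side tall (array([0.547 , 0.3501, 0.0258]), 86, array([0.548 , 0.3501], dtype=float32))
side cup (array([ 0.4816, -0.3885,  0.0295]), 274, array([ 0.4824, -0.3883], dtype=float32))
side squat (array([0.6416, 0.005 , 0.0189]), 28, array([0.6416, 0.0052], dtype=float32))
side square (array([ 0.4412, -0.2407,  0.0261]), 315, array([ 0.4411, -0.2415], dtype=float32))
side A None
side B (array([0.6266, 0.0948, 0.0414]), 219, array([0.6258, 0.1005], dtype=float32))
dish ((479.8306884765625, -390.28131103515625), (103.88585662841797, 187.37954711914062), 14.80329704284668)
wrist tall None
wrist cup (array([ 0.4845, -0.3885,  0.0278]), 498, array([ 0.4843, -0.3885], dtype=float32))
wrist squat None
wrist square None
wrist A None
wrist B None
dish ((486.28125, -405.2323913574219), (104.1387939453125, 153.26904296875), 15.136561393737793)
sq ((0.0, 0.0), (0.0, 0.0), 0.0)
```

View pics/side40.png

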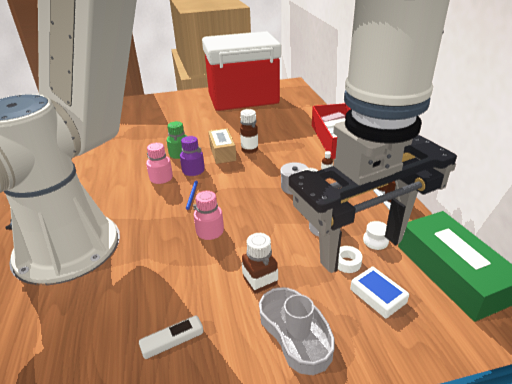

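View pics/scene40c.png

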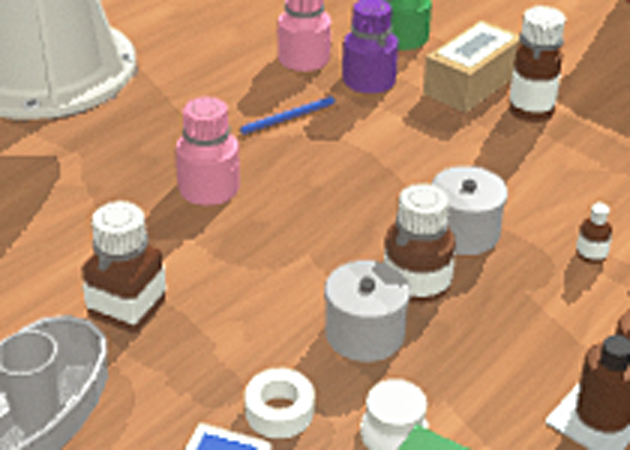

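View pics/wrist40.png

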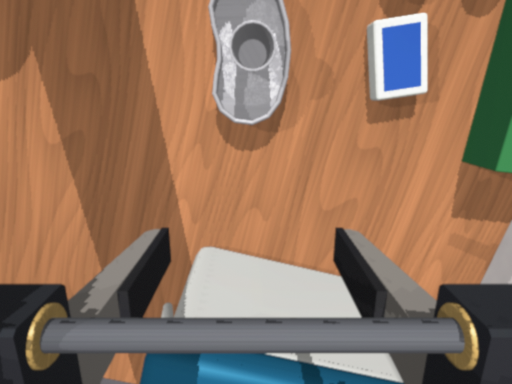

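View pics/side40c.png

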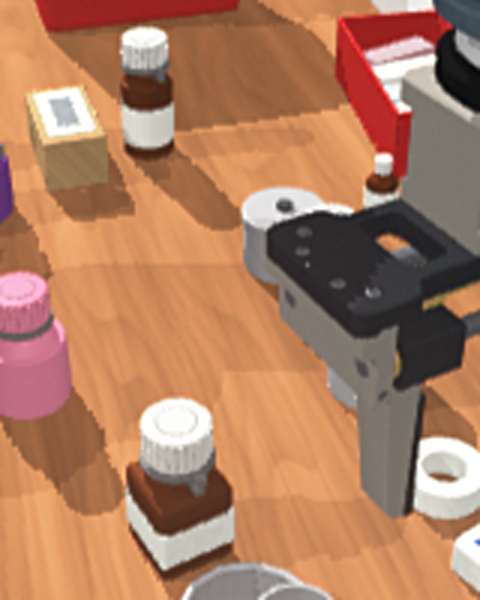

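```bash
python3 - <<'E'
from h import *
for i in range(3):
  for n in ["scene","side"]:
    p,d,c=cap(n); P,u,v=pts(d,c)
    print(n,"tall",top(P,(.55,.355),.14,.04,.004),"cotton",rect(P,(.445,.355),.062,.08)[0][:2],"squat",top(P,(.638,-.006),.112,.04,.004)[0])
E
```

```text
scene tall (array([0.5511, 0.3515, 0.026 ]), 75, array([0.5527, 0.3512], dtype=float32)) cotton ((458.9922790527344, 353.894287109375), (70.97917938232422, 135.8791961669922)) squat [ 0.6398 -0.0095  0.0257]
side tall (array([0.5478, 0.3532, 0.0256]), 86, array([0.5479, 0.3526], dtype=float32)) cotton ((470.58935546875, 356.685302734375), (104.74192810058594, 137.75978088378906)) squat [0.6469 0.0085 0.0101]
scene tall (array([0.5506, 0.3525, 0.0264]), 69, array([0.5526, 0.3528], dtype=float32)) cotton ((458.1554870605469, 353.2471923828125), (72.72439575195312, 130.77882385253906)) squat [ 0.64   -0.0122  0.0258]Traceback (most recent call last):
  File "<stdin>", line 5, in <module>
TypeError: 'NoneType' object is not subscriptable
```

Everything is consistent: the tall bottle is within 2–3 mm of the box's middle, with a gap of about 29 mm. I'm handing the job in.

```bash
python3 - <<'E'
from plant import robot
print(robot.job_done()); print(robot.observe()["clock"])
E
```

```text
the job is handed in; nothing more can be done
None
the job is handed in; nothing more can be done
```

All three medicine bottles were there. I closed their caps, put the bottles and the steel cup where you asked, and handed the job in. The clock was about 58 s at my last checks.

- **Caps:** I pressed each cap down and turned it clockwise about 290° (at most 264° was needed). I pressed at mostly 13–19 N. The squat cap briefly read 28.6 N before I started turning it. Partway through its turn it dropped to 8.3 N, so I pressed harder and carried on. The pictures show the collar tab against the shoulder tab on all three bottles.
- **Squat bottle:** it stands about 2 mm from the midpoint between the drums.
- **Square bottle:** it stands in line with the kidney dish, off its left end, with a gap of about 30 mm. I set its sides to the dish by the gripper's angle. The depth fits of its sides were too rough to confirm that angle afterwards.
- **Tall bottle:** it stands behind the cotton box with a gap of about 29 mm, within 2–3 mm of the middle by the final readings. The two fixed cameras varied by a few millimetres here.
- **Cup:** it stands upright at the middle of the dish, within about 2 mm.

**What I couldn't check:** the last repeat of the squat bottle's reading from the side camera failed, because the gripper was blocking the view. The scene camera still showed the bottle in place. The pink, green and purple look-alikes and the other items looked undisturbed in the final pictures.

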